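# Gauge stoneware handles on a leaning pin and sort them

### The job

Slide each of the two stoneware handles in turn onto the leaning steel gauge pin to feel whether it goes down to the collar or stops halfway, and put it away before trying the other. Stand the one that goes fully down over the peg of the wooden ware board, resting on the board, and stand the one that stops halfway upright in the middle of the white dish. Do not force a handle, and leave the two cups and the wooden rib alone.

Things in the scene. Friction and masses are not known exactly. Their poses are not given: they have to be found in the camera images.
- handle_1: Hollow stoneware pull handle, terracotta with blue cap, 42 mm diameter, 100 mm tall, closed on top, open below; starts upright. Origin: centre of its lower end, z to the cap. One of the two is sound (bore 27 mm wide, 77 deep), one faulty (closed from 37 mm up, so it stops 33 mm short of the collar), at random; they look and weigh alike (0.13 to 0.23 kg).
- handle_2: Hollow stoneware pull handle, terracotta with blue cap, 42 mm diameter, 100 mm tall, closed on top, open below; starts upright. Origin: centre of its lower end, z to the cap. One of the two is sound (bore 27 mm wide, 77 deep), one faulty (closed from 37 mm up, so it stops 33 mm short of the collar), at random; they look and weigh alike (0.13 to 0.23 kg).
- gauge_pin: Steel gauge pin, 24 mm diameter, rounded tip, 70 mm long above a 47 mm collar; it leans 32 degrees from vertical towards the robot side, on a fixed dark base plate (130 x 100 mm, 18 mm thick). Origin: on the pin's axis at the upper face of the collar (58 mm above the table), where a handle's lower end sits when fully home; z runs along the pin to its tip.
- pin_tip (a point): Centre of the pin's rounded tip, 70 mm along the pin from the collar.
- ware_board: Wooden ware board, 150 x 150 mm, loose; top face 22 mm above the origin, which lies under its centre on the table. From its centre rises a wooden peg, 12 mm diameter, its tip 62 mm above the top face.
- dish: Shallow round white dish, 225 mm across, rim 44 mm high, loose; origin under its centre on the table. Its flat floor lies 8 mm above that and is about 130 mm across.
- blue_cup: Small blue cup, 52 mm wide, 45 mm tall, bystander; origin under its centre.
- white_cup: Small white cup, 58 mm wide, 52 mm tall, bystander; origin under its centre.
- rib: Flat wooden potter's rib, 48 x 107 x 8 mm, bystander; origin under its centre.
There are look-alikes about, which are no part of the job. Leave any pink or red look-alike of the handle_1 alone.

How it is judged:
By the outcome, as a careful person would: the job done as asked, in the order asked, and still so for the second after the job is handed in, with the robot touching nothing.
It also fails if it takes over 70 s, if anything falls off the work surface, if the arm or the gripper's body presses on something with over 40 N, if the wrist force passes 120 N, or if a joint passes its speed limit or range.

### The arm

A 6-joint arm with a two-finger parallel gripper is mounted at the origin on a cart in front of the work surface, level with it; the furniture and walls round the work are solid. World frame = base frame: x ahead of the robot, y to its left, z up, the work surface at z = 0. Lengths are in m, angles in rad, forces in N, time in s.
With the tool pointing down it reaches from about 0.35 to 0.775 m from the base axis. Payload 5.5 kg.
Tool frame: the origin (TCP) lies at the very end of the fingers, on their centre line; the grasp point (between the pads) lies 19 mm behind it; z points along the fingers, x is the direction in which the jaws open and shut, and the axes are right-handed (so a half turn about z gives the same grasp; the last joint's range is limited). The gripper opens to 85 mm and grips with 20 to 120 N. Pads are 22 mm wide; open, the fingers measure 114 mm over their backs; the gripper's body (76 mm by 85 mm) begins 54 mm behind the grasp point. The pads swing forward as they close: fully open they stand 13 mm farther back than shut.
Start: joints at [-1.408, 0.313, 0.046, 1.304, 0, 1.431], TCP at [0.171, -0.549, 0.211] pointing down, gripper open.
Joint ranges: [-2.76, 2.76], [-0.86, 1.69], [-1.03, 1.26], [-2.2, 2.34], [-1.47, 1.5], [-3.14, 3.14]. Speed limits (rad/s): [2.57, 2.57, 3.14, 3.14, 3.14, 3.14].

### API

Orientations are given as a unit quaternion [w, x, y, z].
In Python, from station import r, imaging, order gives the robot as it stands.
- The arm moves only by the tool send_rows, never from a script. Its argument "rows" is a list of rows, each an object with "xyz": the shift along the tool's x, y, z in cm, a list of three; "rot": the turn, a rotation vector about the tool's x, y, z in rad, a list of three; "fingers": the opening, from 0 (shut) to 1 (fully open). A call has 1 to 20 rows; each row shifts and turns the commanded pose from where the row before left it, along the tool's axes as they then stand; what a row does not reach is not made up. A row lasts 1/10 s, in which the tool goes at most 50 mm and 8.59 degrees, less where a joint would pass 70% of its speed; a pose out of reach is approached as far as the arm can. A call is refused whole if a number of a shift passes 5 or a number of a turn 0.15, either way. A call with a gripper value outside its range is refused whole. The fingers move at their own pace and stop on an object; "newtons" is the grip in N (left out, the last holds). Time passes only in rows, so rows that do not move let the fingers close. It gives the time, the measured TCP pose, the force and the opening at its end, in the units of the state.
- r.state(): the state, without advancing time (a new reading comes with each control period).
- imaging.snapshot(name): name is "side" or "top" or "wrist"; returns (picture, depth): 480x640x3 uint8, blue, green, red; 480x640 float32, m along the optical axis (not along the pixel's ray), 0 where there is no reading.
- imaging.camera_params(name): a dict with "mtx" (3x3 intrinsics, pixels), "R" (3x3) and "t" (3): a world point X has camera coordinates R X + t. Camera axes: x right, y down, z forward; pixel columns grow to the right and rows downward; lengths in m; the calibration is good to about 2 mm. A picture is of the moment at which its call begins: read the wrist's pose just before it. camera_params takes no time and is no camera call; for the wrist camera it gives the pose at the moment of the call.
- order.sign_off(): hands the job in, once; it reports no verdict.
Trained networks look in the newest picture that a camera, given by its name, has taken for a name from the list of things; names that differ only in an ending like _2 or _b are one class to them, and where a whole thing is asked for, a point or a joint stands for the part that bears it (a point fixed in the world has none). Each returns a list of dicts, best first, with "score" (0 to 1); they miss things now and then, are a little off and sometimes report something else, mostly with a low value. They report only what shows in the picture. A call takes as long as a camera call. They do not tell look-alikes from the thing itself.
- imaging.outline_of(camera, query): "mask" (480x640 bool, what is visible of it) and "box" ([left, top, right, bottom] in pixels, round what is visible of it).
- imaging.tip_of(camera, query): "point" ([column, row] in pixels: a listed point, or the origin of a listed thing).
The state is a dict: "t": time; "joints": joint angles; "joint_velocities": joint speeds; "joint_torque": joint torques, N m; "position": TCP position; "eef_rot": TCP orientation; "wrist_force": force on the tool from outside, world axes, zero at the start; "torque": the same for the moment, N m; "gripper_width": finger opening in m.
Only numpy, scipy, OpenCV 4.12 (cv2) and the standard library are available. Lean on these libraries where they do the work, as an engineer would, in place of code of your own. Each camera call takes 0.05 s, during which the arm holds its last target.

## Working session

There is one attempt and no reset: what is moved stays moved. The work goes in short steps, Python scripts to look and compute and a tool call to move; the robot and the scene stay as the last step left them, time stands still between calls to the robot, and variables do not carry over. Pictures are saved under pics/ and viewed, and the job is handed in when it is done.

Besides the shell and the picture viewer there is one more tool, called after "Request:" in YAML: its name, and indented under it one key for each argument. send_rows: Moves the arm, as the interface text tells. Its arguments: {"type":"object","properties":{"rows":{"type":"array","items":{"type":"object","properties":{"xyz":{"type":"array","items":{"type":"number"}},"rot":{"type":"array","items":{"type":"number"}},"fingers":{"type":"number"}}}},"newtons":{"type":"number"}},"required":["rows"]}

```bash
ls; mkdir -p pics; python3 - <<'E'
from station import r, imaging, order
import cv2
s=r.state(); print(s)
for n in ["side","top","wrist"]:
    p,d=imaging.snapshot(n); cv2.imwrite(f"pics/{n}0.png",p)
    c=imaging.camera_params(n); print(n,c)
E
```

```text
pics
{'t': 0.0, 'joints': array([-1.40757195e+00,  3.13994222e-01,  4.49577498e-02,  1.30360541e+00,
        2.28033642e-05,  1.43123529e+00]), 'joint_velocities': array([-1.52869242e-03,  1.00848550e-03,  1.12995628e-03,  1.27469646e-03,
       -6.24595223e-04,  2.01248082e-05]), 'joint_torque': array([ 4.51938604e-04, -4.80630219e+01,  2.98532438e+01,  1.92910794e-02,
        1.86513034e-05, -1.16093556e-06]), 'position': array([ 0.17138079, -0.54827843,  0.20970375]), 'eef_rot': array([-6.52894642e-04,  8.05660889e-01, -5.92376299e-01, -6.52211413e-04]), 'wrist_force': array([-0.1452013 , -0.65823692, -0.19880181]), 'torque': array([ 0.00835426, -0.02520533, -0.04587111]), 'gripper_width': 0.08549181655268663}
side {'mtx': array([[562.38839438,   0.        , 307.88309695],
       [  0.        , 562.38839438, 241.21560647],
       [  0.        ,   0.        ,   1.        ]]), 'R': array([[-0.99747381,  0.06615078, -0.0258859 ],
       [ 0.05424064,  0.47396667, -0.87887061],
       [-0.04586892, -0.87805448, -0.4763574 ]]), 't': array([0.54325133, 0.07347196, 1.06879712])}
top {'mtx': array([[493.69603123,   0.        , 315.63384546],
       [  0.        , 493.69603123, 240.48144579],
       [  0.        ,   0.        ,   1.        ]]), 'R': array([[ 0.00800646, -0.99980961, -0.01779422],
       [-0.98542311, -0.00486474, -0.17005187],
       [ 0.16993293,  0.01889635, -0.98527444]]), 't': array([0.00341874, 0.56860217, 0.86655176])}
wrist {'mtx': array([[332.31334811,   0.        , 324.29754373],
       [  0.        , 332.31334811, 236.88640091],
       [  0.        ,   0.        ,   1.        ]]), 'R': array([[ 0.29803646, -0.95455382, -0.00112824],
       [-0.92075901, -0.28779617,  0.26339363],
       [-0.2517481 , -0.07746207, -0.96468778]]), 't': array([-0.57524291, -0.03405793,  0.37722745])}
```

View pics/side0.png

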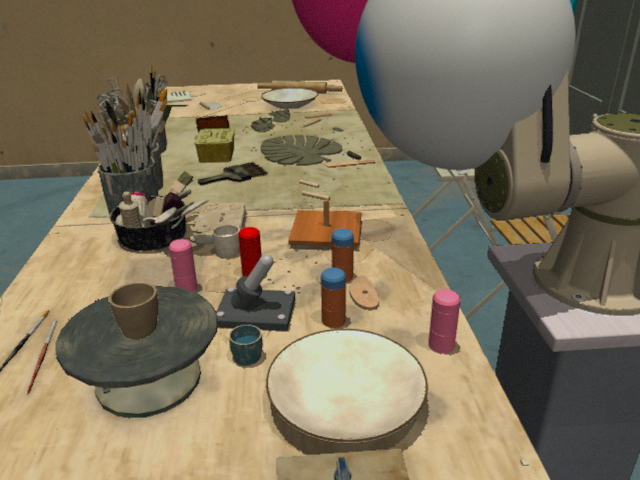

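View pics/top0.png

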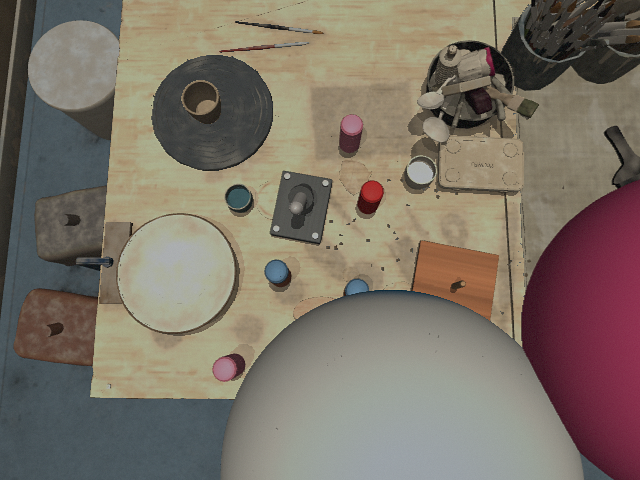

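View pics/wrist0.png

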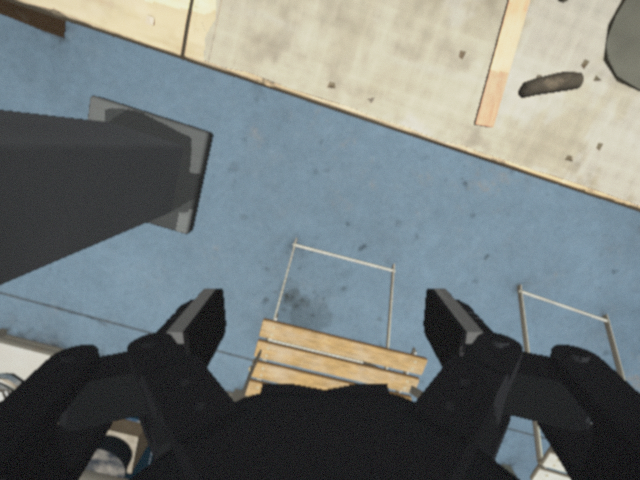

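The side view shows two terracotta handles with blue caps at (343,255) and (333,297). The look-alikes are pink at (182,265) and (445,320), and red at (250,250). The pin is at (260,275), the board at (326,228), the dish at (347,385), the cups at (227,240) and (246,345), and the rib at (364,292). In the top view, balloons hide the lower right. Next I'll measure these.

```bash
cat > h.py <<'E'
from station import r, imaging, order
import numpy as np, cv2
from scipy.spatial.transform import Rotation as Ro
def cp(n): 
    c=imaging.camera_params(n); return np.array(c["mtx"]),np.array(c["R"]),np.array(c["t"])
def ray(c,px):
    K,R,t=c; d=np.linalg.solve(K,[px[0],px[1],1.]); return -R.T@t, R.T@d
def atz(c,px,z):
    o,d=ray(c,px); return o+d*(z-o[2])/d[2]
def tri(c1,p1,c2,p2):
    o1,d1=ray(c1,p1);o2,d2=ray(c2,p2)
    s=np.linalg.lstsq(np.c_[d1,-d2],o2-o1,rcond=None)[0]
    a=o1+s[0]*d1;b=o2+s[1]*d2; return (a+b)/2,np.linalg.norm(a-b)
def cloud(c,d,mask=None):
    K,R,t=c; v,u=np.nonzero((d>0) if mask is None else (d>0)&mask); z=d[v,u]
    P=np.c_[(u-K[0,2])/K[0,0]*z,(v-K[1,2])/K[1,1]*z,z]; return (P-t)@R
def proj(c,X):
    K,R,t=c; q=K@(R@np.asarray(X)+t); return q[:2]/q[2]
E
python3 - <<'E'
from h import *
np.set_printoptions(precision=4,suppress=True)
for n in ["side","top"]:
    p,d=imaging.snapshot(n); c=cp(n)
    np.save(f"/tmp/{n}_d.npy",d)
    for q in ["handle_1","gauge_pin","pin_tip","ware_board","dish","blue_cup","white_cup","rib"]:
        o=imaging.outline_of(n,q) if q!="pin_tip" else []
        for x in o:
            if x["score"]<.3: continue
            P=cloud(c,d,x["mask"]); 
            print(n,q,"%.2f"%x["score"],x["box"],np.percentile(P,[2,50,98],axis=0).round(3).tolist())
        for x in imaging.tip_of(n,q):
            if x["score"]<.3: continue
            print("   tip",n,q,"%.2f"%x["score"],x["point"],atz(c,x["point"],0))
    if n=="top":
        for px in [(400,400),(600,300),(300,350)]: 
            K,R,t=c;z=d[px[1],px[0]];o,dd=ray(c,px);print("balloon",px,o+dd*z)
    else:
        for px in [(470,100),(330,20)]: 
            z=d[px[1],px[0]];o,dd=ray(c,px);print("balloon",px,o+dd*z)
print(r.state()["t"])
E
```

```text
side handle_1 0.83 [241.3, 228.2, 260.2, 274.4] [[0.631, -0.097, 0.014], [0.652, -0.074, 0.069], [0.67, -0.067, 0.1]]
side handle_1 0.80 [320.9, 267.6, 346.5, 326.6] [[0.488, 0.072, 0.004], [0.508, 0.095, 0.06], [0.526, 0.1, 0.1]]
side handle_1 0.75 [328.9, 229.8, 354.8, 282.6] [[0.455, -0.167, 0.005], [0.474, -0.047, 0.066], [0.495, -0.04, 0.1]]
side handle_1 0.65 [426.0, 289.4, 459.7, 352.4] [[0.322, 0.152, 0.002], [0.345, 0.178, 0.06], [0.361, 0.184, 0.1]]
side handle_1 0.63 [168.2, 237.5, 199.2, 291.7] [[0.756, -0.06, 0.008], [0.772, -0.038, 0.061], [0.793, -0.032, 0.1]]
side handle_1 0.38 [212.2, 225.3, 239.9, 260.7] [[0.68, -0.216, 0.002], [0.705, -0.169, 0.035], [0.731, -0.158, 0.052]]
   tip side handle_1 0.96 [339.9, 276.0] [ 0.4772 -0.0655  0.    ]
   tip side handle_1 0.82 [441.4, 347.5] [0.34   0.1674 0.    ]
   tip side handle_1 0.74 [332.7, 320.8] [0.5066 0.0786 0.    ]
   tip side handle_1 0.65 [186.9, 286.6] [ 0.7747 -0.0589  0.    ]
   tip side handle_1 0.59 [252.6, 272.2] [ 0.649  -0.0985  0.    ]
side gauge_pin 0.97 [229.7, 257.0, 275.2, 308.7] [[0.609, 0.027, 0.02
[... 2970 characters left out ...]
, [0.677, 0.18, 0.048]]
   tip top blue_cup 0.68 [238.5, 201.5] [0.6548 0.1619 0.    ]
top white_cup 0.97 [404.8, 153.6, 440.8, 187.9] [[0.677, -0.218, 0.002], [0.706, -0.191, 0.032], [0.732, -0.163, 0.055]]
top white_cup 0.61 [347.8, 276.9, 368.1, 295.9] [[0.466, -0.085, 0.001], [0.48, -0.062, 0.1], [0.502, -0.045, 0.105]]
   tip top white_cup 0.64 [416.1, 175.8] [ 0.7087 -0.1911  0.    ]
top rib 0.60 [290.6, 300.3, 332.3, 316.2] [[0.427, -0.018, 0.005], [0.451, 0.021, 0.009], [0.467, 0.048, 0.014]]
   tip top rib 0.90 [317.1, 311.8] [0.439  0.0041 0.    ]
balloon (400, 400) [ 0.3594 -0.0662  0.5702]
balloon (600, 300) [ 0.4329 -0.2092  0.588 ]
balloon (300, 350) [0.3919 0.0111 0.51  ]
1.75
```

```bash
python3 - <<'E'
from h import *
from scipy.optimize import least_squares
np.set_printoptions(precision=4,suppress=True)
def fit(P):
    P=P[::max(1,len(P)//3000)]
    f=lambda a:np.linalg.norm(P-a[:3],axis=1)-a[3]
    s=least_squares(f,np.r_[P.mean(0)-[0,0,.1],.15],loss="soft_l1",f_scale=.003); return s.x,np.sqrt(np.mean(s.fun**2)),len(P)
ims={n:imaging.snapshot(n) for n in ["side","top"]}
W=[];Pk=[];C=[]
for n,(p,d) in ims.items():
    c=cp(n); Pall=cloud(c,d); v,u=np.nonzero(d>0); col=p[v,u].astype(int)
    m=(Pall[:,2]>0.28)&(Pall[:,0]>0.05)&(Pall[:,0]<1)
    mx=col.max(1);mn=col.min(1)
    grey=m&(mx-mn<45)
    pink=m&(col[:,2]-col[:,1]>60)&(col[:,2]>60)
    print(n,grey.sum(),pink.sum(), m.sum())
    W.append(Pall[grey]);Pk.append(Pall[pink]);
    for nm,P in [("white",Pall[grey]),("pink",Pall[pink])]:
        if len(P)>50: print(n,nm,fit(P),P.min(0),P.max(0))
print(fit(np.vstack(W)),fit(np.vstack(Pk)))
E
```

```text
side 31690 2767 36227
side white (array([ 0.272 , -0.093 ,  0.4083,  0.1883]), np.float64(0.04020176943018497), 3169) [ 0.05   -0.4734  0.28  ] [0.9116 0.0995 0.5072]
side pink (array([ 820.198 , 1097.5589, -723.947 , 1549.7862]), np.float64(0.006321684006645724), 2767) [ 0.4159 -0.3038  0.3659] [ 0.5408 -0.1857  0.488 ]
top 56370 15895 78512
top white (array([ 0.279 , -0.0807,  0.4141,  0.1746]), np.float64(0.026036703677915288), 3132) [ 0.2732 -0.4717  0.2802] [0.8933 0.0906 0.5878]
top pink (array([ 0.4069, -0.3315,  0.5211,  0.1427]), np.float64(0.0006745270739062518), 3179) [ 0.3033 -0.2648  0.549 ] [ 0.5279 -0.1921  0.613 ]
(array([ 0.2763, -0.0819,  0.4107,  0.1784]), np.float64(0.02920389581979368), 3037) (array([ 0.4066, -0.3345,  0.5151,  0.1478]), np.float64(0.0013427600131544746), 3111)
```

Request:
send_rows:
  rows:
    - {"xyz": [-3, 0, -3], "rot": [0, 0, 0], "fingers": 1}
    - {"xyz": [-3, 0, -3], "rot": [0, 0, 0], "fingers": 1}
    - {"xyz": [0, 0, 0], "rot": [0, 0, 0], "fingers": 1}

```text
t: 2.15
position: [0.1534, -0.4907, 0.2753]
eef_rot: [0.002, 0.806, -0.592, 0.002]
wrist_force: [0.4, -1.3, -0.1]
gripper_width: 0.0852
```

```bash
python3 - <<'E'
from h import *
s=r.state(); np.save("/tmp/s1.npy",np.r_[s["joints"],s["position"],s["eef_rot"]]); print(s["t"],s["joints"],s["position"],s["eef_rot"])
E
```

```text
2.15 [-1.42406637e+00  1.78454641e-01  2.70495584e-02  1.41377935e+00
 -2.95019258e-05  1.41470032e+00] [ 0.15337756 -0.49067669  0.27527323] [ 0.00200375  0.80567005 -0.59235791  0.00196431]
```

Request:
send_rows:
  rows:
    - {"xyz": [-3, 0, 3], "rot": [0, 0.12, 0], "fingers": 1}
    - {"xyz": [-3, 0, 4], "rot": [0, 0.12, 0], "fingers": 1}
    - {"xyz": [0, 0, 3], "rot": [0.12, 0, 0], "fingers": 1}
    - {"xyz": [0, 0, 0], "rot": [0, 0, 0], "fingers": 1}

```text
t: 2.55
position: [0.1398, -0.4476, 0.1757]
eef_rot: [0.007, 0.803, -0.585, 0.114]
wrist_force: [-0.3, -0.2, 0.6]
gripper_width: 0.0852
```

```bash
python3 - <<'E'
from h import *
s=r.state(); np.save("/tmp/s2.npy",np.r_[s["joints"],s["position"],s["eef_rot"]]); print(s["t"],s["joints"],s["position"],s["eef_rot"])
E
```

```text
2.55 [-1.56133435 -0.02538884 -0.46597122  0.98082807  0.17386621  1.28278615] [ 0.13975414 -0.44757632  0.17570722] [ 0.00722572  0.80266662 -0.58540862  0.11388962]
```

Request:
send_rows:
  rows:
    - {"xyz": [4, 0, -3], "rot": [0, -0.12, 0], "fingers": 1}
    - {"xyz": [4, 0, -3], "rot": [0, -0.12, 0], "fingers": 1}
    - {"xyz": [4, 0, 0], "rot": [-0.12, 0, 0], "fingers": 1}
    - {"xyz": [3, 0, 0], "rot": [0, 0, 0], "fingers": 1}
    - {"xyz": [0, 0, 0], "rot": [0, 0, 0], "fingers": 1}

```text
t: 3.05
position: [0.1772, -0.5813, 0.2389]
eef_rot: [0.006, 0.813, -0.583, 0.006]
wrist_force: [-0.5, -1.0, -0.4]
gripper_width: 0.0855
```

```bash
python3 - <<'E'
from h import *
s=r.state(); np.save("/tmp/s3.npy",np.r_[s["joints"],s["position"],s["eef_rot"]]); print(s["t"],s["joints"],s["position"],s["eef_rot"])
p,d=imaging.snapshot("wrist");cv2.imwrite("pics/wrist1.png",p)
p,d=imaging.snapshot("side");cv2.imwrite("pics/side1.png",p)
E
```

```text
3.05 [-1.40691579e+00  3.57127186e-01  1.76768173e-01  1.37244151e+00
  2.58308552e-05  1.40839695e+00] [ 0.17721529 -0.58126744  0.23890081] [ 0.00634854  0.81253146 -0.58284789  0.00637623]
```

```bash
cat > fk.py <<'E'
import numpy as np
def pts(q,p):
    h,r0,lat1,a,b,w,d,lat2=p
    c,s=np.cos(q[0]),np.sin(q[0])
    er=np.array([c,s,0]); el=np.array([-s,c,0]); ez=np.array([0,0,1.])
    u=lambda t: er*np.sin(t)+ez*np.cos(t)
    S=er*r0+ez*h
    E=S+a*u(q[1]); t2=q[1]-q[2]+np.pi/2
    W=E+b*u(t2)+el*lat1
    t3=t2+q[3]
    # q4 pitch; link along u(t3) length w then q5 side tilt
    A=W+w*u(t3)
    dirn=u(t3)*np.cos(q[4])+el*np.sin(q[4])*p_sign
    T=A+d*dirn
    return S,E,W,A,T,dirn
p_sign=1
E
python3 - <<'E'
import numpy as np, fk
from scipy.optimize import least_squares
from scipy.spatial.transform import Rotation as Ro
np.set_printoptions(precision=4,suppress=True)
D=[np.r_[-1.40757195,.313994222,.0449577498,1.30360541,2.28e-5,1.43123529,0.17138079,-0.54827843,0.20970375,-6.52894642e-04,8.05660889e-01,-5.92376299e-01,-6.52211413e-04]]
D+=[np.load(f"/tmp/s{i}.npy") for i in (1,2,3)]
for sg in (1,-1):
    fk.p_sign=sg
    def f(p):
        o=[]
        for x in D:
            T=fk.pts(x[:6],p); o+=list((T[4]-x[6:9])*100)
            z=Ro.from_quat(x[[10,11,12,9]]).as_matrix()[:,2]; o+=list((T[5]-z)*10)
        return np.r_[o,(p-np.array([.3,0,0.08,.35,.35,0.05,.25,0]))*0.02]
    s=least_squares(f,np.array([.3,0,0.08,.35,.35,.05,.25,0]))
    print(sg,s.x,np.abs(s.fun[:24]).max(),s.fun[:24].round(2))
    P=s.x; np.save(f"/tmp/fk{sg}.npy",P)
    print(np.array(fk.pts(D[0][:6],P)[:5]))
E
```

```text
1 [ 0.3885 -0.0084  0.08    0.5214  0.428   0.2414  0.3203  0.    ] 0.45937103446518357 [-0.07  0.46 -0.07 -0.   -0.   -0.    0.04 -0.25  0.01  0.   -0.   -0.
 -0.01  0.05  0.09  0.   -0.    0.    0.05 -0.26 -0.03  0.    0.    0.  ]
[[-0.0014  0.0083  0.3885]
 [ 0.0248 -0.1506  0.8844]
 [ 0.1708 -0.5447  0.7706]
 [ 0.1707 -0.5443  0.5292]
 [ 0.1707 -0.5437  0.209 ]]
-1 [ 0.3621  0.0238  0.08    0.5275  0.3934  0.8684 -0.3207  0.    ] 3.4596761120775374 [-0.06  0.38  0.19 -0.   -0.   -0.    0.02 -0.16 -0.1   0.    0.   -0.
 -0.    0.04 -0.03 -3.46 -0.03  0.    0.04 -0.27 -0.07 -0.   -0.    0.  ]
[[ 0.0039 -0.0235  0.3621]
 [ 0.0303 -0.1843  0.8639]
 [ 0.1709 -0.5455  0.7593]
 [ 0.1707 -0.5439 -0.1091]
 [ 0.1708 -0.5445  0.2117]]
```

View pics/side1.png

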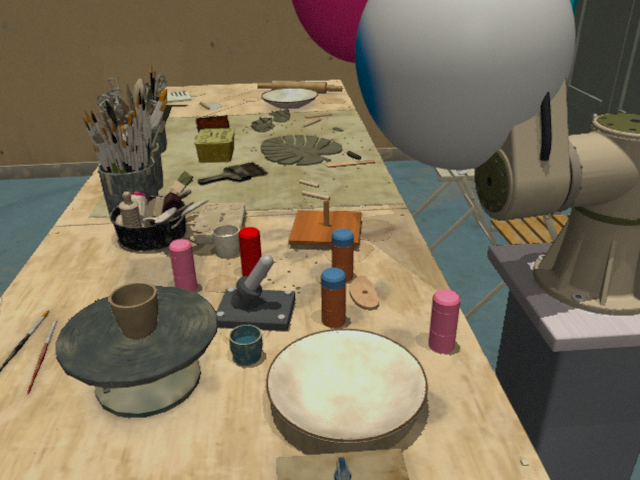

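View pics/wrist1.png

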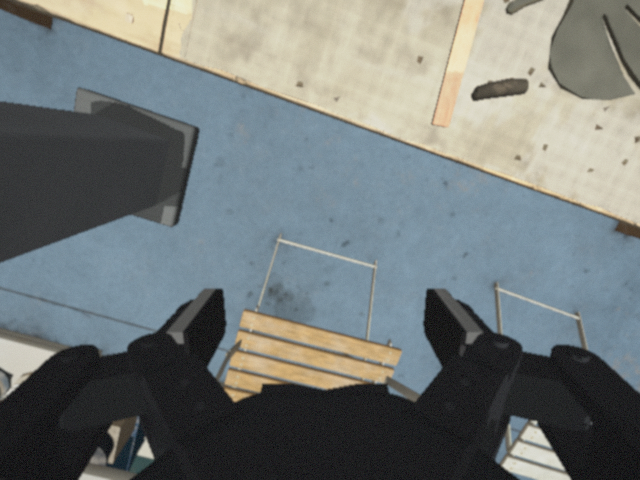

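```bash
python3 - <<'E'
from h import *
np.set_printoptions(precision=3,suppress=True)
n="side"; p,d=imaging.snapshot(n); c=cp(n)
for px in [(572,8),(576,3),(365,60),(370,90),(360,30),(575,20),(465,5),(400,150),(450,165)]:
    o,dd=ray(c,px); print(px,p[px[1],px[0]],d[px[1],px[0]],o+dd*d[px[1],px[0]])
pt,dt=imaging.snapshot("top"); ct=cp("top")
P=np.vstack([cloud(c,d),cloud(ct,dt)])
# excluding balloons
m=np.ones(len(P),bool)
for cc,rr in [((.276,-.082,.412),.185),((.407,-.333,.518),.155)]: m&=np.linalg.norm(P-cc,axis=1)>rr+.01
P=P[m]
az=np.degrees(np.arctan2(P[:,1],P[:,0])); rr=np.hypot(P[:,0],P[:,1])
for a0 in range(-90,50,10):
    print(a0,[ (lambda q: round(float(np.percentile(q,99.5)),2) if len(q)>5 else None)(P[(az>=a0)&(az<a0+10)&(rr>=r0)&(rr<r0+.1)&(P[:,2]<1)][:,2]) for r0 in np.arange(.1,1.1,.1)])
E
```

```text
(572, 8) [99 98 62] 3.242272 [-1.154 -2.516  0.186]
(576, 3) [58 57 28] 2.485856 [-0.766 -1.736  0.298]
(365, 60) [81 60 15] 0.8724909 [ 0.443 -0.026  0.417]
(370, 90) [70 50  0] 0.8892695 [ 0.435 -0.02   0.372]
(360, 30) [98 81 57] 0.8877697 [ 0.446 -0.064  0.456]
(575, 20) [46 53 53] 2.505644 [-0.769 -1.721  0.23 ]
(465, 5) [171 180 181] 0.7572046 [0.324 0.066 0.501]
(400, 150) [69 75 79] 0.9658235 [ 0.376 -0.044  0.261]
(450, 165) [71 74 74] 0.92578775 [0.304 0.011 0.251]
-90 [0.0, None, None, None, None, None, None, -0.77, None, None]
-80 [0.0, None, None, None, None, None, None, 0.0, 0.0, 0.0]
-70 [0.0, None, None, None, 0.0, 0.0, 0.02, 0.02, 0.01, 0.01]
-60 [0.01, None, None, 0.0, 0.0, 0.0, 0.01, 0.01, 0.01, 0.01]
-50 [0.02, 0.0, 0.0, 0.0, 0.0, 0.01, 0.01, 0.02, 0.02, 0.07]
-40 [0.01, None, 0.0, 0.02, 0.03, 0.03, 0.01, 0.01, 0.26, 0.21]
-30 [0.01, 0.2, 0.0, 0.02, 0.08, 0.03, 0.03, 0.11, 0.29, 0.3]
-20 [0.02, 0.2, 0.0, 0.09, 0.03, 0.02, 0.12, 0.11, 0.13, 0.07]
-10 [0.01, 0.23, 0.0, 0.1, 0.02, 0.1, 0.1, 0.01, 0.01, 0.01]
0 [0.29, 0.26, 0.0, 0.1, 0.1, 0.12, 0.11, 0.11, 0.1, 0.01]
10 [0.35, 0.32, 0.0, 0.08, 0.1, 0.05, 0.16, 0.17, 0.11, 0.01]
20 [0.34, 0.34, 0.1, 0.05, 0.03, 0.05, 0.1, 0.1, 0.01, 0.01]
30 [0.28, None, 0.0, 0.05, 0.05, 0.05, 0.02, 0.01, None, -0.58]
40 [0.26, 0.0, 0.0, 0.0, 0.01, 0.04, 0.04, None, -0.57, -0.52]
```

```bash
cat > plan.py <<'E'
import numpy as np, fk
from scipy.optimize import least_squares
from scipy.spatial.transform import Rotation as Ro
FP=np.load("/tmp/fk1.npy")
SPH=[((.276,-.082,.412),.178),((.407,-.333,.518),.147)]
LO=np.array([-2.76,-.86,-1.03,-2.2,-1.47]);HI=np.array([2.76,1.69,1.26,2.34,1.5])
def ik(pos,z,q0):
    pos=np.array(pos);z=np.array(z)
    f=lambda q:(lambda T:np.r_[(T[4]-pos)*10,(T[5]-z)*3])(fk.pts(np.r_[q,0],FP))
    s=least_squares(f,np.clip(q0,LO+.01,HI-.01),bounds=(LO,HI)); return s.x,np.abs(s.fun).max()
def segd(a,b,c):
    t=np.clip(np.dot(c-a,b-a)/np.dot(b-a,b-a),0,1); return np.linalg.norm(a+t*(b-a)-c)
def clear(q):
    S,E,W,A,T,_=fk.pts(np.r_[q,0],FP)
    el=np.array([-np.sin(q[0]),np.cos(q[0]),0])
    o=[]
    G=T+(A-T)*(.073/np.linalg.norm(A-T)) 
    for c,r in SPH:
        c=np.array(c)
        o.append([segd(S,E,c)-r, min(segd(E,W,c),segd(E-0*el,W-FP[2]*el,c))-r, segd(W,A,c)-r, segd(A,G,c)-r, segd(G,T,c)-r])
    return np.array(o)
def zdir(lean,az):  # tool z when body leans by 'lean' toward azimuth az
    return -np.array([np.sin(lean)*np.cos(az),np.sin(lean)*np.sin(az),np.cos(lean)])
E
python3 - <<'E'
from h import *
from plan import *
np.set_printoptions(precision=3,suppress=True)
W=[]
for n in ["side","top"]:
    p,d=imaging.snapshot(n); c=cp(n); W.append(cloud(c,d))
P=np.vstack(W)
for c,rr in SPH:
    x=np.r_[c,rr]
    for it,tol in enumerate([.03,.01,.006]):
        Q=P[abs(np.linalg.norm(P-x[:3],axis=1)-x[3])<tol]; Q=Q[Q[:,2]>.2]
        x=least_squares(lambda a:np.linalg.norm(Q[::5]-a[:3],axis=1)-a[3],x,loss="soft_l1",f_scale=.002).x
    print(x,len(Q))
q=np.array([-1.4,.35,.17,1.37,0])
def show(pos,lean,az):
    global q
    q,e=ik(pos,zdir(lean,np.radians(az)),q); print(pos,lean,az,"err %.3f"%e,q); print(clear(q))
for a in (-60,-40,-20,0):
    A=np.radians(a); show((.72*np.cos(A),.72*np.sin(A),.22),.17,a)
show((.50,-.065,.15),.35,0); show((.475,-.065,.06),.35,0); show((.51,.08,.06),.35,0)
show((.485,-.25,.15),.35,0);show((.485,-.25,.1),.45,0);show((.51,.265,.07),.35,0)
show((.60,.045,.17),-.2,0)
E
```

```text
[ 0.278 -0.08   0.413  0.175] 82077
[ 0.407 -0.335  0.517  0.147] 29084
(np.float64(0.36000000000000004), np.float64(-0.6235382907247957), 0.22) 0.17 -60 err 0.000 [-1.151  0.854  0.954  1.84  -0.017]
[[0.067 0.256 0.433 0.394 0.394]
 [0.173 0.164 0.192 0.185 0.232]]
(np.float64(0.5515519990456641), np.float64(-0.46280707897430823), 0.22) 0.17 -40 err 0.000 [-0.802  0.854  0.954  1.84  -0.017]
[[0.03  0.196 0.359 0.317 0.319]
 [0.111 0.082 0.102 0.095 0.159]]
(np.float64(0.676578686965854), np.float64(-0.24625450319448147), 0.22) 0.17 -20 err 0.000 [-0.453  0.854  0.954  1.84  -0.017]
[[0.003 0.16  0.325 0.281 0.283]
 [0.125 0.108 0.181 0.175 0.223]]
(np.float64(0.72), np.float64(0.0), 0.22) 0.17 0 err 0.000 [-0.104  0.854  0.954  1.84  -0.017]
[[0.004 0.161 0.342 0.299 0.301]
 [0.202 0.215 0.349 0.343 0.371]]
(0.5, -0.065, 0.15) 0.35 0 err 0.000 [-0.237  0.597  0.261  1.575 -0.081]
[[0.054 0.206 0.159 0.123 0.138]
 [0.251 0.172 0.195 0.196 0.272]]
(0.475, -0.065, 0.06) 0.35 0 err 0.000 [-0.247  0.627  0.082  1.365 -0.084]
[[0.048 0.168 0.135 0.13  0.184]
 [0.24  0.126 0.193 0.211 0.335]]
(0.51, 0.08, 0.06) 0.35 0 err 0.000 [-0.     0.694  0.203  1.43  -0.   ]
[[0.041 0.187 0.206 0.199 0.239]
 [0.261 0.242 0.338 0.343 0.435]]
(0.485, -0.25, 0.15) 0.35 0 err 0.000 [-0.522  0.642  0.345  1.581 -0.172]
[[0.049 0.209 0.184 0.154 0.169]
 [0.208 0.082 0.067 0.069 0.18 ]]
(0.485, -0.25, 0.1) 0.45 0 err 0.000 [-0.5    0.784  0.434  1.621 -0.21 ]
[[0.02  0.177 0.209 0.187 0.205]
 [0.15  0.05  0.112 0.119 0.231]]
(0.51, 0.265, 0.07) 0.35 0 err 0.000 [0.285 0.769 0.374 1.513 0.097]
[[0.048 0.221 0.312 0.306 0.334]
 [0.306 0.353 0.504 0.505 0.573]]
(0.6, 0.045, 0.17) -0.2 0 err 0.000 [-0.066  0.201 -0.23   0.94   0.013]
[[0.108 0.193 0.12  0.12  0.197]
 [0.358 0.224 0.25  0.254 0.354]]
```

```bash
python3 - <<'E'
from h import *
np.set_printoptions(precision=3,suppress=True)
p,d=imaging.snapshot("side"); c=cp("side")
q=r.state()["joints"]; el=np.array([-np.sin(q[0]),np.cos(q[0]),0]);er=np.array([np.cos(q[0]),np.sin(q[0]),0])
for px in [(490,180),(480,180),(520,190),(520,150),(535,150),(550,120),(560,100),(585,160),(620,135),(600,180),(547,110),(530,205),(562,150)]:
    o,dd=ray(c,px); X=o+dd*d[px[1],px[0]]; print(px,d[px[1],px[0]],X,"lat %.3f rad %.3f z %.3f"%(X@el,X@er,X[2]))
E
python3 - <<'E'
import cv2
p=cv2.imread("pics/side1.png"); cv2.imwrite("pics/crop1.png",cv2.resize(p[60:320,440:640],None,fx=3,fy=2.3))
E
```

```text
(490, 180) 0.90550095 [0.248 0.045 0.235] lat 0.252 rad -0.005 z 0.235
(480, 180) 0.9369407 [0.252 0.016 0.224] lat 0.252 rad 0.025 z 0.224
(520, 190) 0.8546111 [0.222 0.102 0.241] lat 0.235 rad -0.065 z 0.241
(520, 150) 0.8446552 [0.223 0.082 0.298] lat 0.233 rad -0.046 z 0.298
(535, 150) 0.8481732 [0.199 0.08  0.296] lat 0.209 rad -0.048 z 0.296
(550, 120) 0.8283637 [0.184 0.079 0.341] lat 0.194 rad -0.049 z 0.341
(560, 100) 0.8459152 [0.158 0.049 0.362] lat 0.164 rad -0.024 z 0.362
(585, 160) 0.8763953 [0.109 0.067 0.27 ] lat 0.118 rad -0.049 z 0.270
(620, 135) 0.886893 [0.046 0.042 0.3  ] lat 0.052 rad -0.034 z 0.300
(600, 180) 0.88361126 [0.083 0.077 0.239] lat 0.094 rad -0.062 z 0.239
(547, 110) 0.8248021 [0.189 0.075 0.355] lat 0.198 rad -0.044 z 0.355
(530, 205) 0.8731527 [0.2   0.097 0.212] lat 0.213 rad -0.064 z 0.212
(562, 150) 0.8571694 [0.154 0.075 0.292] lat 0.164 rad -0.049 z 0.292
```

View pics/crop1.png

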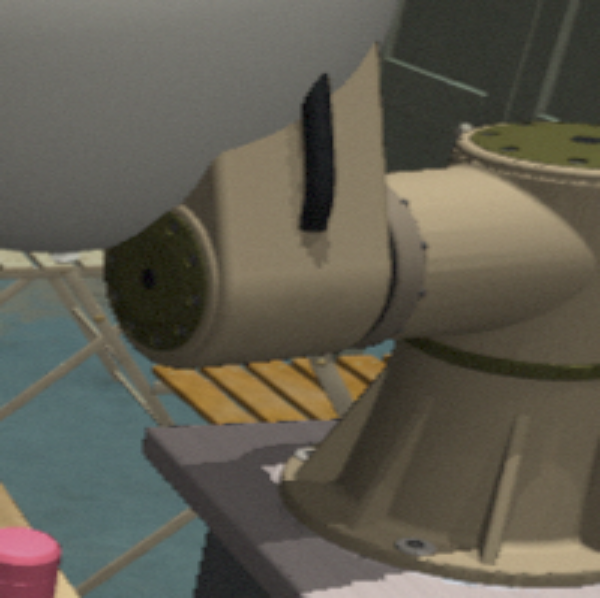

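```bash
python3 - <<'E'
import numpy as np, fk
from scipy.optimize import least_squares
from scipy.spatial.transform import Rotation as Ro
np.set_printoptions(precision=4,suppress=True)
D=[np.r_[-1.40757195,.313994222,.0449577498,1.30360541,2.28e-5,1.43123529,0.17138079,-0.54827843,0.20970375,-6.52894642e-04,8.05660889e-01,-5.92376299e-01,-6.52211413e-04]]
D+=[np.load(f"/tmp/s{i}.npy") for i in (1,2,3)]
for x in D:
    er=np.array([np.cos(x[0]),np.sin(x[0]),0]);print("rad %.4f lat %.4f z %.4f"%(x[6:9]@er,-np.sin(x[0])*x[6]+np.cos(x[0])*x[7],x[8]))
for h in (.2,.25,.3,.35,.39,None):
    def f(p):
        o=[]
        for x in D:
            T=fk.pts(x[:6],p); o+=list((T[4]-x[6:9])*100)
        return np.r_[o,(p-np.array([h or .3,0,0.08,.4,.4,0.1,.25,0]))*np.array([100 if h else .01,100,.02,.02,.02,.02,.02,.02])]
    s=least_squares(f,np.array([.3,0,0.08,.4,.4,.05,.25,0]))
    print(h,s.x,np.abs(s.fun[:12]).max())
E
```

```text
rad 0.5688 lat 0.0800 z 0.2097
rad 0.5078 lat 0.0800 z 0.2753
rad 0.4489 lat 0.1355 z 0.1757
rad 0.6024 lat 0.0800 z 0.2389
0.2 [ 0.2022  0.003   0.0799  0.4643  0.4383 -0.0055  0.3229  0.    ] 1.4781671244046113
0.25 [0.2516 0.0021 0.08   0.479  0.4335 0.0602 0.322  0.    ] 1.0743490319018445
0.3 [0.3009 0.0011 0.08   0.4936 0.4287 0.1259 0.3211 0.    ] 0.7162621176592165
0.35 [0.3503 0.0002 0.08   0.5083 0.4239 0.1916 0.3202 0.    ] 0.4509540056246153
0.39 [ 0.3898 -0.0005  0.0801  0.52    0.4201  0.2441  0.3195  0.    ] 0.474386929958337
None [ 0.3762 -0.0002  0.0801  0.5159  0.4214  0.2259  0.3197  0.    ] 0.4436630673844921
```

```bash
python3 - <<'E'
import numpy as np
s=open("plan.py").read()
s=s.replace('FP=np.load("/tmp/fk1.npy")','FP=np.array([.272,.0015,.08,.485,.4314,.088,.3216,0])')
s=s.replace("SPH=[((.276,-.082,.412),.178)","SPH=[((.278,-.080,.413),.175)")
s=s.replace("o.append([segd(S,E,c)-r, min(segd(E,W,c),segd(E-0*el,W-FP[2]*el,c))-r","o.append([segd(S+.205*el,E+.205*el,c)-r, min(segd(E+.08*el,W,c),segd(E,W-.08*el,c))-r")
open("plan.py","w").write(s)
E
cat > t.py <<'E'
from plan import *
np.set_printoptions(precision=3,suppress=True)
q=np.array([-1.4,.35,.17,1.37,0])
def show(pos,lean,az):
    global q
    q,e=ik(pos,zdir(lean,np.radians(az)),q); print(np.array(pos),lean,az,"err %.3f"%e,q); print(clear(q))
for z,l in ((.22,.17),(.3,.1),(.3,0),(.35,.0)):
  for a in (-40,):
    A=np.radians(a); show((.72*np.cos(A),.72*np.sin(A),z),l,a)
for a in (-60,-20,0):
    A=np.radians(a); show((.72*np.cos(A),.72*np.sin(A),.35),0,a)
show((.50,-.065,.15),.35,0); show((.475,-.065,.06),.35,0); show((.51,.08,.06),.35,0)
show((.485,-.25,.15),.35,0);show((.485,-.25,.1),.35,0);show((.51,.265,.07),.35,0)
show((.60,.045,.17),-.2,0)
E
python3 t.py
```

```text
[ 0.552 -0.463  0.22 ] 0.17 -40 err 0.000 [-0.802  0.814  0.857  1.783 -0.017]
[[-0.083  0.052  0.363  0.321  0.322]
 [ 0.091 -0.051  0.102  0.095  0.159]]
[ 0.552 -0.463  0.3  ] 0.1 -40 err 0.000 [-0.805  0.752  0.942  1.86  -0.011]
[[-0.071  0.063  0.368  0.304  0.304]
 [ 0.113 -0.004  0.101  0.068  0.102]]
[ 0.552 -0.463  0.3  ] 0 -40 err 0.000 [-0.809  0.628  0.733  1.676  0.   ]
[[-0.043  0.088  0.34   0.296  0.297]
 [ 0.164  0.024  0.073  0.047  0.095]]
[ 0.552 -0.463  0.35 ] 0.0 -40 err 0.000 [-0.809  0.654  0.894  1.811  0.   ]
[[-0.049  0.082  0.362  0.296  0.296]
 [ 0.152  0.042  0.101  0.047  0.069]]
[ 0.36  -0.624  0.35 ] 0 -60 err 0.000 [-1.159  0.654  0.894  1.811  0.   ]
[[-0.113  0.129  0.432  0.375  0.375]
 [ 0.076  0.09   0.185  0.147  0.162]]
[ 0.677 -0.246  0.35 ] 0 -20 err 0.000 [-0.46   0.654  0.894  1.811  0.   ]
[[0.032 0.071 0.328 0.257 0.257]
 [0.265 0.073 0.175 0.136 0.152]]
[0.72 0.   0.35] 0 0 err 0.000 [-0.111  0.654  0.894  1.811  0.   ]
[[0.114 0.074 0.343 0.274 0.274]
 [0.383 0.185 0.335 0.31  0.32 ]]
[ 0.5   -0.065  0.15 ] 0.35 0 err 0.000 [-0.237  0
[... 260 characters left out ...]
0 err 0.000 [-0.     0.615  0.071  1.377  0.   ]
[[0.145 0.059 0.206 0.2   0.24 ]
 [0.423 0.192 0.338 0.343 0.435]]
[ 0.485 -0.25   0.15 ] 0.35 0 err 0.000 [-0.522  0.565  0.221  1.533 -0.172]
[[ 0.035  0.071  0.187  0.157  0.172]
 [ 0.275 -0.038  0.067  0.069  0.18 ]]
[ 0.485 -0.25   0.1  ] 0.35 0 err 0.000 [-0.522  0.605  0.162  1.434 -0.172]
[[ 0.027  0.057  0.185  0.171  0.202]
 [ 0.261 -0.054  0.077  0.089  0.227]]
[0.51  0.265 0.07 ] 0.35 0 err 0.000 [0.285 0.693 0.238 1.452 0.097]
[[0.198 0.109 0.313 0.306 0.335]
 [0.496 0.303 0.504 0.504 0.573]]
[0.6   0.045 0.17 ] -0.2 0 err 0.000 [-0.066  0.244 -0.164  0.963  0.013]
[[0.183 0.07  0.121 0.12  0.199]
 [0.475 0.17  0.25  0.254 0.354]]
```

```bash
cat >> plan.py <<'E'
def Rtool(lean,jaw=np.pi/2,az=None):
    # tool x horizontal at world angle jaw; body leans by lean toward azimuth jaw-pi/2
    X=np.array([np.cos(jaw),np.sin(jaw),0]); a=jaw-np.pi/2
    Z=-np.array([np.sin(lean)*np.cos(a),np.sin(lean)*np.sin(a),np.cos(lean)])
    return Ro.from_matrix(np.c_[X,np.cross(Z,X),Z])
def rows(p0,R0,p1,R1,N,rv=None):
    # R: Rotation; returns per-row tool deltas
    rv=(R0.inv()*R1).as_rotvec() if rv is None else np.array(rv)
    out=[];R=R0
    step=(np.array(p1)-p0)/N
    for i in range(N):
        out.append((R.inv().apply(step)*100).round(2).tolist()); R=R*Ro.from_rotvec(rv/N)
    return out,(rv/N).round(3)
def cur():
    from station import r
    s=r.state(); q=s["eef_rot"]; return s["position"],Ro.from_quat(np.r_[q[1:],q[0]]),s
E
python3 - <<'E'
from plan import *
p,R,s=cur()
rv=[0,0,-2.83]
o,d=rows(p,R,[.46,-.47,.27],None,20,rv); print(d); print(o)
R1=R*Ro.from_rotvec(rv); print(R1.as_matrix().round(3)); print(Rtool(0).as_matrix().round(3))
E
```

```text
[ 0.     0.    -0.142]
[[-0.04, -1.52, -0.15], [0.17, -1.51, -0.15], [0.38, -1.47, -0.15], [0.59, -1.4, -0.15], [0.78, -1.31, -0.15], [0.96, -1.18, -0.15], [1.11, -1.04, -0.15], [1.25, -0.87, -0.15], [1.36, -0.68, -0.15], [1.44, -0.49, -0.15], [1.5, -0.28, -0.15], [1.52, -0.06, -0.15], [1.51, 0.15, -0.15], [1.48, 0.36, -0.15], [1.41, 0.57, -0.15], [1.32, 0.76, -0.15], [1.2, 0.94, -0.15], [1.05, 1.1, -0.15], [0.89, 1.24, -0.15], [0.7, 1.35, -0.15]]
[[-0.012  1.     0.004]
 [ 1.     0.012 -0.014]
 [-0.014  0.003 -1.   ]]
[[ 0.  1.  0.]
 [ 1.  0.  0.]
 [ 0.  0. -1.]]
```

Request:
send_rows:
  rows:
    - {"xyz": [0, -1.5, -0.15], "rot": [0, 0, -0.142], "fingers": 1}
    - {"xyz": [0.2, -1.5, -0.15], "rot": [0, 0, -0.142], "fingers": 1}
    - {"xyz": [0.4, -1.5, -0.15], "rot": [0, 0, -0.142], "fingers": 1}
    - {"xyz": [0.6, -1.4, -0.15], "rot": [0, 0, -0.142], "fingers": 1}
    - {"xyz": [0.8, -1.3, -0.15], "rot": [0, 0, -0.142], "fingers": 1}
    - {"xyz": [1.0, -1.2, -0.15], "rot": [0, 0, -0.142], "fingers": 1}
    - {"xyz": [1.1, -1.0, -0.15], "rot": [0, 0, -0.142], "fingers": 1}
    - {"xyz": [1.3, -0.9, -0.15], "rot": [0, 0, -0.142], "fingers": 1}
    - {"xyz": [1.4, -0.7, -0.15], "rot": [0, 0, -0.142], "fingers": 1}
    - {"xyz": [1.4, -0.5, -0.15], "rot": [0, 0, -0.142], "fingers": 1}
    - {"xyz": [1.5, -0.3, -0.15], "rot": [0, 0, -0.142], "fingers": 1}
    - {"xyz": [1.5, -0.1, -0.15], "rot": [0, 0, -0.142], "fingers": 1}
    - {"xyz": [1.5, 0.15, -0.15], "rot": [0, 0, -0.142], "fingers": 1}
    - {"xyz": [1.5, 0.4, -0.15], "rot": [0, 0, -0.142], "fingers": 1}
    - {"xyz": [1.4, 0.6, -0.15], "rot": [0, 0, -0.142], "fingers": 1}
    - {"xyz": [1.3, 0.8, -0.15], "rot": [0, 0, -0.142], "fingers": 1}
    - {"xyz": [1.2, 0.9, -0.15], "rot": [0, 0, -0.142], "fingers": 1}
    - {"xyz": [1.0, 1.1, -0.15], "rot": [0, 0, -0.142], "fingers": 1}
    - {"xyz": [0.9, 1.2, -0.15], "rot": [0, 0, -0.142], "fingers": 1}
    - {"xyz": [0.7, 1.3, -0.15], "rot": [0, 0, -0.142], "fingers": 1}

```text
t: 5.4
position: [0.4596, -0.4699, 0.2694]
eef_rot: [0.006, 0.697, 0.717, -0.003]
wrist_force: [0.0, 0.2, 0.2]
gripper_width: 0.0852
```

```bash
python3 - <<'E'
from plan import *
p,R,s=cur()
print(s["joints"],R.as_matrix().round(3))
R1=Rtool(.3)
o,d=rows(p,R,[.60,-.2,.30],R1,9); print(d); print(o)
o,d=rows(np.array([.6,-.2,.3]),R1,[.56,.0,.30],R1,5); print(d); print(o)
E
```

```text
[-0.91596293  0.46983118  0.42018676  1.50791318 -0.00501271 -0.94368976] [[-0.028  1.     0.004]
 [ 1.     0.028 -0.014]
 [-0.014  0.004 -1.   ]]
[0.034 0.002 0.003]
[[2.95, 1.64, -0.37], [2.95, 1.62, -0.42], [2.96, 1.6, -0.47], [2.97, 1.57, -0.52], [2.97, 1.55, -0.57], [2.98, 1.52, -0.61], [2.98, 1.49, -0.66], [2.99, 1.46, -0.7], [2.99, 1.42, -0.74]]
[0. 0. 0.]
[[4.0, -0.76, 0.24], [4.0, -0.76, 0.24], [4.0, -0.76, 0.24], [4.0, -0.76, 0.24], [4.0, -0.76, 0.24]]
```

Request:
send_rows:
  rows:
    - {"xyz": [2.95, 1.6, -0.4], "rot": [0.033, 0.002, 0.003], "fingers": 1}
    - {"xyz": [2.95, 1.6, -0.4], "rot": [0.033, 0.002, 0.003], "fingers": 1}
    - {"xyz": [2.95, 1.6, -0.5], "rot": [0.033, 0.002, 0.003], "fingers": 1}
    - {"xyz": [2.95, 1.6, -0.5], "rot": [0.033, 0.002, 0.003], "fingers": 1}
    - {"xyz": [2.95, 1.6, -0.6], "rot": [0.033, 0.002, 0.003], "fingers": 1}
    - {"xyz": [3, 1.5, -0.6], "rot": [0.033, 0.002, 0.003], "fingers": 1}
    - {"xyz": [3, 1.5, -0.7], "rot": [0.033, 0.002, 0.003], "fingers": 1}
    - {"xyz": [3, 1.5, -0.7], "rot": [0.033, 0.002, 0.003], "fingers": 1}
    - {"xyz": [3, 1.4, -0.7], "rot": [0.033, 0.002, 0.003], "fingers": 1}

```text
t: 6.3
position: [0.6018, -0.2001, 0.3014]
eef_rot: [-0.104, 0.702, 0.697, -0.103]
wrist_force: [1.0, -1.1, 0.9]
gripper_width: 0.0854
```

Request:
send_rows:
  rows:
    - {"xyz": [4, -0.75, 0.24], "rot": [0, 0, 0], "fingers": 1}
    - {"xyz": [4, -0.75, 0.24], "rot": [0, 0, 0], "fingers": 1}
    - {"xyz": [4, -0.75, 0.24], "rot": [0, 0, 0], "fingers": 1}
    - {"xyz": [4, -0.75, 0.24], "rot": [0, 0, 0], "fingers": 1}
    - {"xyz": [4, -0.75, 0.24], "rot": [0, 0, 0], "fingers": 1}
    - {"xyz": [0, 0, 0], "rot": [0, 0, 0], "fingers": 1}

```text
t: 6.9
position: [0.5623, 0.0035, 0.3012]
eef_rot: [-0.104, 0.7, 0.699, -0.102]
wrist_force: [-0.0, -0.5, 0.3]
gripper_width: 0.0853
```

```bash
cat > look.py <<'E'
from h import *
import sys
from plan import cur
np.set_printoptions(precision=4,suppress=True)
def look(tag,qs=("handle_1","gauge_pin","pin_tip","ware_board","dish")):
    c=cp("wrist"); p,d=imaging.snapshot("wrist"); cv2.imwrite(f"pics/{tag}.png",p)
    res={}
    for q in qs:
        res[q]={"tip":[(x["score"],x["point"]) for x in imaging.tip_of("wrist",q) if x["score"]>.3]}
        if q!="pin_tip": res[q]["out"]=[(x["score"],x["box"],x["mask"]) for x in imaging.outline_of("wrist",q) if x["score"]>.3]
        for sc,pt in res[q]["tip"]: print(q,"tip %.2f"%sc,np.round(pt,1),atz(c,pt,0))
        for sc,b,m in res[q].get("out",[]):
            P=cloud(c,d,m); print(q,"out %.2f"%sc,np.round(b),np.percentile(P,[2,50,98],axis=0).round(3).tolist() if len(P) else None)
    np.savez(f"/tmp/{tag}.npz",c0=c[0],c1=c[1],c2=c[2],d=d,p=p)
    import pickle; pickle.dump((c,res),open(f"/tmp/{tag}.pkl","wb"))
    s=cur()[2]; print(s["t"],s["joints"],s["position"],s["wrist_force"])
if __name__=="__main__": look(sys.argv[1])
E
python3 look.py w2
```

```text
handle_1 tip 0.82 [273.  194.3] [ 0.4724 -0.0703  0.    ]
handle_1 tip 0.78 [433.3 101.8] [0.3383 0.1614 0.    ]
handle_1 tip 0.68 [257.5 317.9] [ 0.6488 -0.092   0.    ]
handle_1 tip 0.67 [374.4 221.5] [0.5117 0.0751 0.    ]
handle_1 out 0.94 [250. 167. 292. 211.] [[0.457, -0.082, 0.006], [0.478, -0.061, 0.097], [0.493, -0.045, 0.1]]
handle_1 out 0.86 [361. 193. 401. 232.] [[0.488, 0.055, 0.007], [0.508, 0.071, 0.097], [0.526, 0.093, 0.1]]
handle_1 out 0.85 [418.  51. 472. 116.] [[0.324, 0.139, 0.003], [0.35, 0.152, 0.085], [0.36, 0.175, 0.1]]
handle_1 out 0.75 [223. 305. 269. 352.] [[0.629, -0.108, 0.004], [0.643, -0.087, 0.096], [0.666, -0.073, 0.1]]
gauge_pin tip 0.59 [352.6 327.1] [0.6622 0.0433 0.    ]
gauge_pin tip 0.42 [276.3 198. ] [ 0.4777 -0.0656  0.    ]
gauge_pin out 0.56 [333. 300. 373. 344.] [[0.606, 0.015, 0.03], [0.641, 0.035, 0.068], [0.675, 0.056, 0.118]]
pin_tip tip 0.88 [362.  303.3] [0.6285 0.0568 0.    ]
pin_tip tip 0.43 [508.1 217.5] [0.5063 0.2672 0.    ]
ware_board tip 0.67 [149.  205.4] [ 0.4881 -0.2481  0.    ]
ware_board out 0.88 [ 78. 142. 208. 269.] [[0.413, -0.325, 0.018], [0.489, -0.246, 0.021], [0.563, -0.173, 0.042]]
dish tip 0.92 [505.3 217.9] [0.5068 0.2632 0.    ]
dish out 0.70 [439. 132. 611. 300.] [[0.406, 0.168, 0.006], [0.507, 0.281, 0.022], [0.609, 0.369, 0.042]]
7.4 [-0.1264  0.5844  0.6325  1.9108 -0.0333 -0.1136] [ 0.564  -0.0018  0.2992] [-0.1542  0.9475 -0.4903]
```

View pics/w2.png

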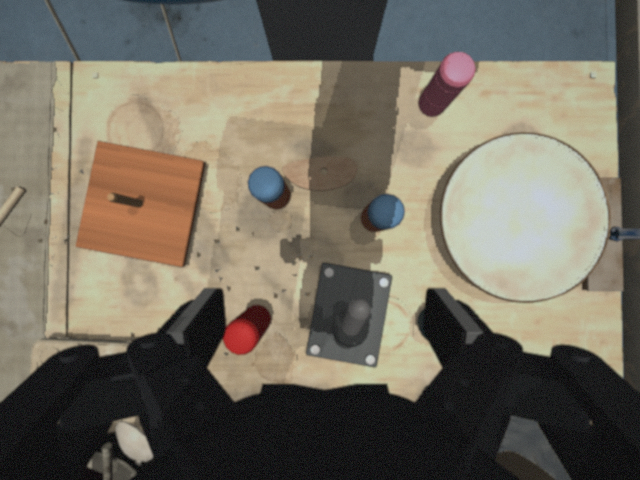

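The wrist view shows the blue caps at (266,184) and (387,212), the red look-alike at (245,330), pink at (457,70), the pin at (355,315), the board at (143,205) with its peg tip at (112,198), and the dish at (525,215). The balloons are off the work from here. Next come close crops and precise fits.

```bash
cat > fits.py <<'E'
from h import *
from scipy.optimize import least_squares
np.set_printoptions(precision=4,suppress=True)
def pinfit(tags=("wrist","top","side"),verbose=True):
    out={};allP=[]
    for n in tags:
        c=cp(n);p,d=imaging.snapshot(n); P=cloud(c,d)
        m=(abs(P[:,0]-.645)<.07)&(abs(P[:,1]-.036)<.06)&(P[:,2]>.062)&(P[:,2]<.14); P=P[m]
        out[n]=P; allP.append(P)
    def fit(P,x=None):
        th=np.radians(32)
        def f(a):
            az,x0,y0,le=a; u=np.array([np.sin(le)*np.cos(az),np.sin(le)*np.sin(az),np.cos(le)])
            v=P-[x0,y0,.058]; s=v@u; dd=np.linalg.norm(v-np.outer(np.minimum(s,.058),u),axis=1)-.012
            return np.r_[dd,0]
        best=None
        s=least_squares(f,[2.9,.655,.03,th],loss="soft_l1",f_scale=.0015)
        return s.x,np.median(abs(s.fun)),len(P)
    for n,P in list(out.items())+[("all",np.vstack(allP))]:
        if len(P)>60:
            x,e,k=fit(P); u=np.array([np.sin(x[3])*np.cos(x[0]),np.sin(x[3])*np.sin(x[0]),np.cos(x[3])])
            print(n,"az %.3f lean %.1f deg origin %.4f %.4f"%(x[0],np.degrees(x[3]),x[1],x[2]),"res",e,k,"tip",np.array([x[1],x[2],.058])+.07*u)
    return out
if __name__=="__main__":
    pinfit()
    for n in ("wrist","top","side"):
        c=cp(n);p,d=imaging.snapshot(n);P=cloud(c,d)
        for nm,(x,y) in dict(A=(.475,-.063),B=(.507,.074)).items():
            Q=P[(np.hypot(P[:,0]-x,P[:,1]-y)<.03)&(P[:,2]>.005)&(P[:,2]<.12)]
            T=Q[Q[:,2]>.094]
            f=lambda a:np.hypot(Q[:,0]-a[0],Q[:,1]-a[1])-.021
            # side points only
            S=Q[Q[:,2]<.092]
            g=lambda a:np.hypot(S[:,0]-a[0],S[:,1]-a[1])-.021
            r1=least_squares(g,[x,y],loss="soft_l1",f_scale=.002).x if len(S)>20 else None
            (cx,cy),rr=cv2.minEnclosingCircle((T[:,:2]*1000).astype(np.float32)) if len(T)>5 else ((0,0),0)
            print(n,nm,"cap",cx,cy,rr,len(T),"side",r1,len(S),"top z",np.percentile(Q[:,2],[90,99]) )
        Q=P[(np.hypot(P[:,0]-.485,P[:,1]+.25)<.04)&(P[:,2]>.035)&(P[:,2]<.1)]
        print(n,"peg",len(Q),Q.mean(0) if len(Q) else None, Q.max(0) if len(Q) else None)
        Bq=P[(abs(P[:,0]-.488)<.1)&(abs(P[:,1]+.25)<.1)&(P[:,2]>.014)&(P[:,2]<.03)]
        print("  board rect",cv2.minAreaRect((Bq[:,:2]*1000).astype(np.float32)),np.median(Bq[:,2]))
        R_=P[(abs(np.hypot(P[:,0]-.507,P[:,1]-.268)-.11)<.012)&(P[:,2]>.036)&(P[:,2]<.05)]
        s=least_squares(lambda a:np.hypot(R_[:,0]-a[0],R_[:,1]-a[1])-a[2],[.507,.268,.11],loss="soft_l1",f_scale=.002).x
        print("  dish rim",s,len(R_))
E
python3 fits.py
python3 -c "
import cv2
p=cv2.imread('pics/w2.png'); cv2.imwrite('pics/w2c.png',cv2.resize(p[140:380,220:440],None,fx=2.5,fy=2.5))"
```

```text
wrist az 2.973 lean 36.1 deg origin 0.6495 0.0358 res 0.0012737177574229592 1033 tip [0.6088 0.0428 0.1145]
side az 3.024 lean 219.5 deg origin 0.6531 0.0388 res 0.0015449479934754769 586 tip [0.6973 0.0336 0.004 ]
all az 2.979 lean 36.0 deg origin 0.6499 0.0373 res 0.0014728853992342014 1619 tip [0.6093 0.0439 0.1146]
wrist A cap 473.1736755371094 -65.013427734375 20.01129150390625 903 side [ 0.4725 -0.0656] 374 top z [0.0993 0.1002]
wrist B cap 505.3722839355469 74.78504180908203 20.236679077148438 911 side [0.5053 0.0757] 327 top z [0.0994 0.1003]
wrist peg 266 [ 0.4877 -0.2473  0.0644] [ 0.4929 -0.2438  0.084 ]
  board rect ((486.8215637207031, -250.2936553955078), (151.04087829589844, 150.31361389160156), 79.01527404785156) 0.021010178548775203
  dish rim [0.5081 0.2658 0.1077] 4224Traceback (most recent call last):
  File "fits.py", line 37, in <module>
    print(n,nm,"cap",cx,cy,rr,len(T),"side",r1,len(S),"top z",np.percentile(Q[:,2],[90,99]) )
                                                              ~~~~~~~~~~~~~^^^^^^^^^^^^^^^^
    return _quantile_unchecked(
        a, q, axis, out, overwrite_input, method, keepdims, weights)
    return _ureduce(a,
                    func=_quantile_ureduce_func,
    ...<5 lines>...
                    overwrite_input=overwrite_input,
                    method=method)
    r = func(a, **kwargs)
    result = _quantile(arr,
                       quantiles=q,
    ...<2 lines>...
                       out=out,
                       weights=wgt)
    slices_having_nans = np.isnan(arr[-1, ...])
                                  ~~~^^^^^^^^^
IndexError: index -1 is out of bounds for axis 0 with size 0
```

View pics/w2c.png

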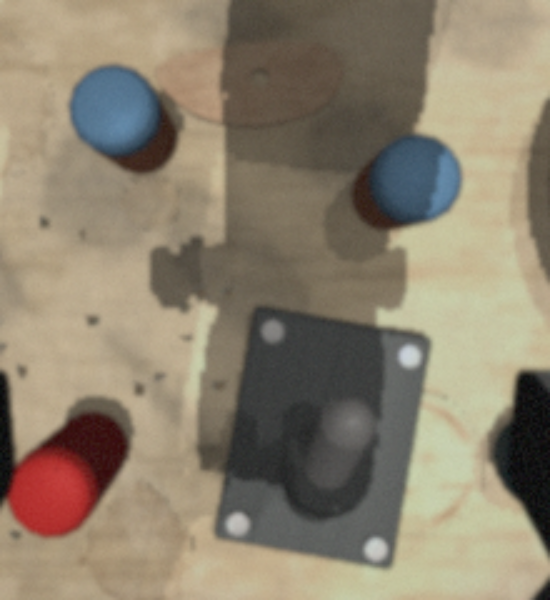

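```bash
cat > pin2.py <<'E'
from h import *
from scipy.optimize import least_squares
np.set_printoptions(precision=4,suppress=True)
def U(az,le): return np.array([np.sin(le)*np.cos(az),np.sin(le)*np.sin(az),np.cos(le)])
def run(clouds):
    def fit(P,free):
        a=np.array([2.973,.652,.036,np.radians(32)])
        for it in range(6):
            u=U(a[0],a[3]); v=P-[a[1],a[2],.058]; s=v@u; dd=np.linalg.norm(v-np.outer(s,u),axis=1)
            k=(s>.014)&(s<.058)&(dd<(.022 if it<2 else .016)); Q=P[k]
            if len(Q)<40: return a,0,len(Q)
            def f(b):
                uu=U(b[0],b[3] if free else np.radians(32)); w=Q-[b[1],b[2],.058]
                return np.linalg.norm(w-np.outer(w@uu,uu),axis=1)-.012
            a=least_squares(f,a,loss="soft_l1",f_scale=.001).x
            if not free:a[3]=np.radians(32)
        return a,np.median(abs(f(a))),len(Q)
    for n,P in clouds.items():
        for free in (0,1):
            a,e,k=fit(P,free); print(n,free,"az %.3f lean %.1f org %.4f %.4f"%(a[0],np.degrees(a[3]),a[1],a[2]),"res %.4f n %d"%(e,k),"tip",np.array([a[1],a[2],.058])+.07*U(a[0],a[3]))
def near(P): return P[(abs(P[:,0]-.645)<.07)&(abs(P[:,1]-.036)<.06)&(P[:,2]>.03)&(P[:,2]<.14)]
if __name__=="__main__":
    C={}
    z=np.load("/tmp/w2.npz"); C["w2"]=near(cloud((z["c0"],z["c1"],z["c2"]),z["d"]))
    for n in ("wrist","side"):
        c=cp(n);p,d=imaging.snapshot(n); C[n]=near(cloud(c,d))
    C["top0"]=near(cloud(cp("top"),np.load("/tmp/top_d.npy"))); C["side0"]=near(cloud(cp("side"),np.load("/tmp/side_d.npy")))
    C["all"]=np.vstack(list(C.values()))
    run(C)
    # base plate yaw
    z0=np.load("/tmp/top_d.npy"); P=cloud(cp("top"),z0); B=P[(abs(P[:,0]-.66)<.1)&(abs(P[:,1]-.03)<.08)&(P[:,2]>.012)&(P[:,2]<.023)]
    print(cv2.minAreaRect((B[:,:2]*1000).astype(np.float32)))
    P=cloud((z["c0"],z["c1"],z["c2"]),z["d"]); B=P[(abs(P[:,0]-.66)<.1)&(abs(P[:,1]-.03)<.08)&(P[:,2]>.012)&(P[:,2]<.023)]
    print(cv2.minAreaRect((B[:,:2]*1000).astype(np.float32)))
E
python3 pin2.py
```

```text
w2 0 az 2.959 lean 32.0 org 0.6450 0.0362 res 0.0002 n 303 tip [0.6085 0.0429 0.1174]
w2 1 az 2.961 lean 32.1 org 0.6451 0.0362 res 0.0002 n 301 tip [0.6085 0.0429 0.1173]
wrist 0 az 2.965 lean 32.0 org 0.6450 0.0363 res 0.0002 n 303 tip [0.6085 0.0429 0.1174]
wrist 1 az 2.969 lean 32.3 org 0.6452 0.0364 res 0.0002 n 301 tip [0.6084 0.0428 0.1172]
side 0 az 2.994 lean 32.0 org 0.6464 0.0395 res 0.0008 n 303 tip [0.6097 0.045  0.1174]
side 1 az 2.987 lean 32.7 org 0.6469 0.0393 res 0.0008 n 301 tip [0.6096 0.0451 0.1169]
top0 0 az 2.961 lean 32.0 org 0.6478 0.0363 res 0.0003 n 104 tip [0.6113 0.0429 0.1174]
top0 1 az 2.963 lean 32.3 org 0.6480 0.0363 res 0.0003 n 103 tip [0.6112 0.0429 0.1172]
side0 0 az 2.977 lean 32.0 org 0.6462 0.0390 res 0.0006 n 310 tip [0.6096 0.0451 0.1174]
side0 1 az 2.977 lean 32.0 org 0.6462 0.0390 res 0.0006 n 310 tip [0.6096 0.0451 0.1174]
all 0 az 2.986 lean 32.0 org 0.6461 0.0382 res 0.0009 n 1306 tip [0.6095 0.0439 0.1174]
all 1 az 2.989 lean 32.4 org 0.6464 0.0382 res 0.0009 n 1306 tip [0.6094 0.0439 0.1171]
((673.9718017578125, 28.221878051757812), (107.56721496582031, 203.5345001220703), 75.39047241210938)
((641.0521240234375, 36.998252868652344), (99.95110321044922, 130.62603759765625), 79.59333801269531)
```

```bash
python3 - <<'E'
from plan import *
p,R,s=cur(); R1=Rtool(.3)
print(p,R.as_matrix().round(3))
o,d=rows(p,R,[.5294,.075,.1525],R1,5); print(d,o)
E
```

```text
[ 0.5638646  -0.00085143  0.29939384] [[ 0.007  0.957 -0.289]
 [ 1.    -0.006  0.003]
 [ 0.001 -0.289 -0.957]]
[ 0.001 -0.001 -0.001] [[1.51, 0.18, 3.02], [1.51, 0.19, 3.01], [1.51, 0.19, 3.01], [1.51, 0.2, 3.01], [1.52, 0.2, 3.01]]
```

Request:
send_rows:
  rows:
    - {"xyz": [1.5, 0.2, 3], "rot": [0.001, -0.001, -0.001], "fingers": 1}
    - {"xyz": [1.5, 0.2, 3], "rot": [0.001, -0.001, -0.001], "fingers": 1}
    - {"xyz": [1.5, 0.2, 3], "rot": [0.001, -0.001, -0.001], "fingers": 1}
    - {"xyz": [1.5, 0.2, 3], "rot": [0.001, -0.001, -0.001], "fingers": 1}
    - {"xyz": [1.5, 0.2, 3], "rot": [0.001, -0.001, -0.001], "fingers": 1}
    - {"xyz": [0, 0, 0], "rot": [0, 0, 0], "fingers": 1}

```text
t: 8.35
position: [0.5266, 0.0759, 0.1497]
eef_rot: [-0.107, 0.698, 0.7, -0.109]
wrist_force: [-1.1, -0.9, -0.6]
gripper_width: 0.0853
```

```bash
cat > hfit.py <<'E'
from h import *
from scipy.optimize import least_squares
np.set_printoptions(precision=4,suppress=True)
def hfit(P,x,y):
    Q=P[(np.hypot(P[:,0]-x,P[:,1]-y)<.04)&(P[:,2]>.01)&(P[:,2]<.12)]
    T=Q[Q[:,2]>.095]; S=Q[Q[:,2]<.09]
    g=lambda a:np.hypot(S[:,0]-a[0],S[:,1]-a[1])-.021
    r1=least_squares(g,[x,y],loss="soft_l1",f_scale=.001).x if len(S)>20 else None
    c=cv2.minEnclosingCircle((T[:,:2]*1000).astype(np.float32)) if len(T)>5 else None
    return "cap",c,"side",r1,len(S)
E
python3 - <<'E'
from hfit import *; from plan import cur
print(cur()[:1])
c=cp("wrist");p,d=imaging.snapshot("wrist"); cv2.imwrite("pics/w3.png",p)
P=cloud(c,d); print(hfit(P,.5055,.075))
for n in("side","top"):
    P=cloud(cp(n),np.load(f"/tmp/{n}_d.npy")); print(n,"B",hfit(P,.5055,.075),"A",hfit(P,.473,-.065))
E
python3 pin2.py | head -4
```

```text
(array([0.5266, 0.0759, 0.1497]),)
('cap', ((505.83636474609375, 75.03987121582031), 19.567649841308594), 'side', None, 0)
side B ('cap', ((506.1513977050781, 80.75533294677734), 20.51215362548828), 'side', array([0.5063, 0.0777]), 957) A ('cap', ((474.3226013183594, -59.06065368652344), 19.774124145507812), 'side', array([ 0.4737, -0.0631]), 685)
top B ('cap', ((506.7068786621094, 75.58525848388672), 20.59410285949707), 'side', array([0.507 , 0.0758]), 107) A ('cap', ((475.74884033203125, -64.90060424804688), 20.082984924316406), 'side', None, 13)
w2 0 az 2.959 lean 32.0 org 0.6450 0.0362 res 0.0002 n 303 tip [0.6085 0.0429 0.1174]
w2 1 az 2.961 lean 32.1 org 0.6451 0.0362 res 0.0002 n 301 tip [0.6085 0.0429 0.1173]
wrist 0 az 2.973 lean 32.0 org 0.6520 0.0360 res 0.0000 n 0 tip [0.6154 0.0422 0.1174]
wrist 1 az 2.973 lean 32.0 org 0.6520 0.0360 res 0.0000 n 0 tip [0.6154 0.0422 0.1174]
```

View pics/w3.png

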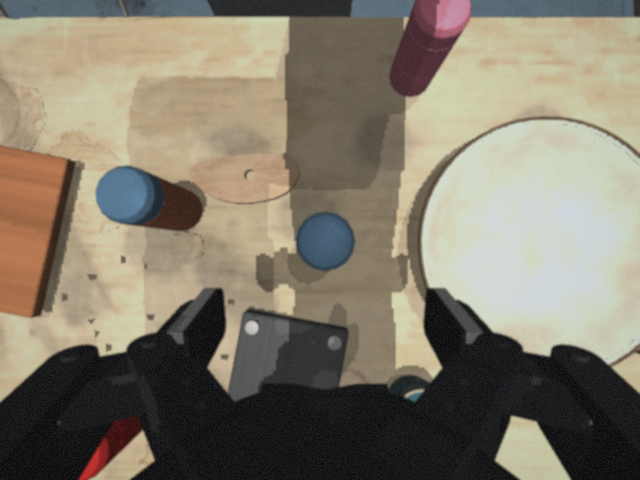

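Request:
send_rows:
  rows:
    - {"xyz": [0, 0.1, 2.4], "rot": [0, 0, 0], "fingers": 1}
    - {"xyz": [0, 0.1, 2.4], "rot": [0, 0, 0], "fingers": 1}
    - {"xyz": [0, 0, 2.4], "rot": [0, 0, 0], "fingers": 1}
    - {"xyz": [0, 0, 1.6], "rot": [0, 0, 0], "fingers": 1}
    - {"xyz": [0, 0, 0.8], "rot": [0, 0, 0], "fingers": 1}
    - {"xyz": [0, 0, 0], "rot": [0, 0, 0], "fingers": 1}
    - {"xyz": [0, 0, 0], "rot": [0, 0, 0], "fingers": 1}

```text
t: 9.2
position: [0.5052, 0.0737, 0.0619]
eef_rot: [-0.103, 0.7, 0.699, -0.105]
wrist_force: [0.7, 0.1, 0.2]
gripper_width: 0.0854
```

```bash
python3 - <<'E'
from hfit import *; from plan import cur
p,R,s=cur();print(p,R.as_matrix().round(3),s["wrist_force"])
c=cp("wrist");p,d=imaging.snapshot("wrist"); cv2.imwrite("pics/w4.png",p)
P=cloud(c,d); print(hfit(P,.5055,.075))
E
```

```text
[0.5052 0.0737 0.0619] [[ 0.001  0.957 -0.292]
 [ 1.    -0.002 -0.002]
 [-0.002 -0.292 -0.957]] [0.6607 0.0817 0.1894]
('cap', ((505.25311279296875, 75.47444915771484), 19.644433975219727), 'side', None, 0)
```

View pics/w4.png

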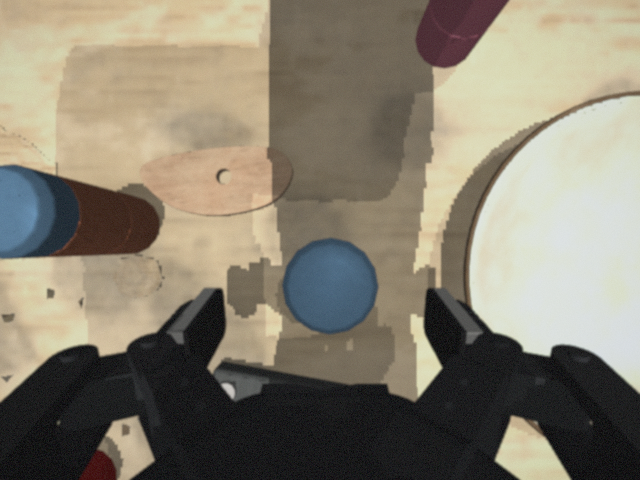

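Request:
send_rows:
  rows:
    - {"xyz": [0.1, -0.3, 0.5], "rot": [0, 0, 0], "fingers": 1}
    - {"xyz": [0, 0, 0], "rot": [0, 0, 0], "fingers": 1}
    - {"xyz": [0, 0, 0], "rot": [0, 0, 0], "fingers": 0}
    - {"xyz": [0, 0, 0], "rot": [0, 0, 0], "fingers": 0}
    - {"xyz": [0, 0, 0], "rot": [0, 0, 0], "fingers": 0}
    - {"xyz": [0, 0, 0], "rot": [0, 0, 0], "fingers": 0}
    - {"xyz": [0, 0, 0], "rot": [0, 0, 0], "fingers": 0}
    - {"xyz": [0, 0, 0], "rot": [0, 0, 0], "fingers": 0}
  newtons: 45

```text
t: 10.05
position: [0.4996, 0.0751, 0.0572]
eef_rot: [-0.104, 0.699, 0.699, -0.106]
wrist_force: [-0.9, 0.2, 4.4]
gripper_width: 0.04
```

```bash
python3 - <<'E'
from hfit import *; from plan import cur
p,R,s=cur();print(p,R.as_matrix().round(3),s["wrist_force"],s["gripper_width"])
c=cp("wrist");p,d=imaging.snapshot("wrist"); cv2.imwrite("pics/w5.png",p)
P=cloud(c,d); print(hfit(P,.5055,.075))
for i in range(4): print(cur()[0]); imaging.snapshot("top")
E
```

```text
[0.4996 0.0751 0.0572] [[ 0.     0.956 -0.293]
 [ 1.    -0.001 -0.002]
 [-0.002 -0.293 -0.956]] [-0.8646  0.1806  4.391 ] 0.04002454735411776
('cap', ((512.109130859375, 75.19823455810547), 39.16302490234375), 'side', array([0.5048, 0.0746]), 332)
[0.4996 0.0751 0.0572]
[0.4996 0.0751 0.0572]
[0.4996 0.0751 0.0572]
[0.4996 0.0751 0.0572]
```

```bash
cat > ins.py <<'E'
from plan import *
np.set_printoptions(precision=4,suppress=True)
PIN=np.array([.646,.0368,.058]); AZ=2.967; LE=np.radians(32)
u=np.array([np.sin(LE)*np.cos(AZ),np.sin(LE)*np.sin(AZ),np.cos(LE)])
def tcp_target(T0,R0,h0,s,yaw=None,axis=u,org=PIN):
    """handle upright at h0 (base centre) when tcp T0,R0. -> tcp pose with handle base at org+s*axis"""
    ax=np.cross([0,0,1],axis); n=np.linalg.norm(ax)
    Rt=Ro.from_rotvec(ax/n*np.arcsin(n)) if n>1e-6 else Ro.identity()
    y=(AZ-np.pi) if yaw is None else yaw
    Rh=Rt*Ro.from_rotvec([0,0,y])
    return org+s*np.array(axis)+Rh.apply(np.array(T0)-h0), Rh*R0
E
cat > inB.py <<'E'
from ins import *
T0=np.array([.4996,.0751,.0572]); R0=Rtool(.297); h0=np.array([.5057,.0753,0])
E
python3 - <<'E'
from inB import *
print(u)
for s in (.095,.07,.0):
    p1,R1=tcp_target(T0,R0,h0,s); print(s,p1,R1.as_matrix().round(3)); q,e=ik(p1,R1.as_matrix()[:,2],[-.1,.3,-.1,1,0]); print(q,e)
# lift to z+.12 then move
p=T0+[0,0,.14]; p1,R1=tcp_target(T0,R0,h0,.10)
o,d=rows(p,R0,p1,R1,10); print(d,o)
E
```

```text
[-0.5219  0.0921  0.848 ]
0.095 [0.5614 0.0515 0.1838] [[ 0.174  0.951  0.255]
 [ 0.985 -0.168 -0.045]
 [-0.     0.259 -0.966]]
[-0.0294  0.1211 -0.2938  0.8971 -0.0374] 9.280476387374392e-11
0.07 [0.5745 0.0492 0.1626] [[ 0.174  0.951  0.255]
 [ 0.985 -0.168 -0.045]
 [-0.     0.259 -0.966]]
[-0.0333  0.1654 -0.2958  0.8505 -0.0364] 2.8935742690805455e-11
0.0 [0.611  0.0428 0.1033] [[ 0.174  0.951  0.255]
 [ 0.985 -0.168 -0.045]
 [-0.     0.259 -0.966]]
[-0.0432  0.2962 -0.2851  0.7302 -0.0339] 5.754427490067826e-10
[-0.056  0.     0.018] [[-0.23, 0.59, -0.09], [-0.22, 0.6, -0.05], [-0.21, 0.61, -0.02], [-0.2, 0.61, 0.01], [-0.19, 0.61, 0.05], [-0.18, 0.61, 0.08], [-0.17, 0.61, 0.12], [-0.16, 0.6, 0.15], [-0.15, 0.6, 0.18], [-0.14, 0.59, 0.22]]
```

Request:
send_rows:
  rows:
    - {"xyz": [0, -0.3, -1], "rot": [0, 0, 0], "fingers": 0}
    - {"xyz": [0, -0.6, -2], "rot": [0, 0, 0], "fingers": 0}
    - {"xyz": [0, -0.6, -2], "rot": [0, 0, 0], "fingers": 0}
    - {"xyz": [0, -0.6, -2], "rot": [0, 0, 0], "fingers": 0}
    - {"xyz": [0, -0.6, -2], "rot": [0, 0, 0], "fingers": 0}
    - {"xyz": [0, -0.6, -2], "rot": [0, 0, 0], "fingers": 0}
    - {"xyz": [0, -0.6, -2], "rot": [0, 0, 0], "fingers": 0}
    - {"xyz": [0, 0, 0], "rot": [0, 0, 0], "fingers": 0}

```text
t: 11.1
position: [0.5016, 0.0753, 0.1949]
eef_rot: [-0.103, 0.7, 0.699, -0.104]
wrist_force: [0.9, -1.0, -2.1]
gripper_width: 0.0404
```

```bash
python3 - <<'E'
from inB import *
p,R,s=cur(); print(p,R.as_matrix().round(3),s["wrist_force"],s["gripper_width"],s["t"])
p1,R1=tcp_target(T0,R0,h0,.10)
o,d=rows(p,R,p1,R1,10); print(d,o)
E
```

```text
[0.5016 0.0753 0.1949] [[ 0.     0.957 -0.29 ]
 [ 1.    -0.001 -0.002]
 [-0.002 -0.29  -0.957]] [ 0.9156 -1.0364 -2.0666] 0.04042438785186203 11.1
[-0.055  0.001  0.018] [[-0.23, 0.57, -0.1], [-0.22, 0.58, -0.07], [-0.21, 0.58, -0.04], [-0.2, 0.59, -0.0], [-0.19, 0.59, 0.03], [-0.18, 0.59, 0.06], [-0.17, 0.59, 0.09], [-0.16, 0.59, 0.13], [-0.15, 0.58, 0.16], [-0.14, 0.58, 0.19]]
```

Request:
send_rows:
  rows:
    - {"xyz": [-0.2, 0.6, -0.1], "rot": [-0.055, 0.001, 0.018], "fingers": 0}
    - {"xyz": [-0.2, 0.6, -0.1], "rot": [-0.055, 0.001, 0.018], "fingers": 0}
    - {"xyz": [-0.2, 0.6, 0], "rot": [-0.055, 0.001, 0.018], "fingers": 0}
    - {"xyz": [-0.2, 0.6, 0], "rot": [-0.055, 0.001, 0.018], "fingers": 0}
    - {"xyz": [-0.2, 0.6, 0], "rot": [-0.055, 0.001, 0.018], "fingers": 0}
    - {"xyz": [-0.2, 0.6, 0.1], "rot": [-0.055, 0.001, 0.018], "fingers": 0}
    - {"xyz": [-0.2, 0.6, 0.1], "rot": [-0.055, 0.001, 0.018], "fingers": 0}
    - {"xyz": [-0.15, 0.6, 0.1], "rot": [-0.055, 0.001, 0.018], "fingers": 0}
    - {"xyz": [-0.15, 0.6, 0.15], "rot": [-0.055, 0.001, 0.018], "fingers": 0}
    - {"xyz": [-0.15, 0.6, 0.2], "rot": [-0.055, 0.001, 0.018], "fingers": 0}
    - {"xyz": [0, 0, 0], "rot": [0, 0, 0], "fingers": 0}
    - {"xyz": [0, 0, 0], "rot": [0, 0, 0], "fingers": 0}

```text
t: 12.3
position: [0.5578, 0.0521, 0.1841]
eef_rot: [0.095, 0.761, 0.636, 0.081]
wrist_force: [-0.0, -0.6, -2.2]
gripper_width: 0.0399
```

```bash
python3 - <<'E'
from inB import *
from h import *
p,R,s=cur(); print(p,R.as_matrix().round(3),s["wrist_force"],s["gripper_width"],s["t"])
for n in("wrist","side","top"):
    c=cp(n);pp,d=imaging.snapshot(n); cv2.imwrite(f"pics/{n}6.png",pp if n=="wrist" else cv2.resize(pp[200:340,200:420] if n=="side" else pp[130:300,220:400],None,fx=3,fy=3))
    np.save(f"/tmp/{n}6.npy",d)
p1,R1=tcp_target(T0,R0,h0,.10); print(p1); o,d=rows(p,R,p1,R1,1); print(d,o)
E
```

```text
[0.5578 0.0521 0.1841] [[ 0.177  0.954  0.244]
 [ 0.984 -0.172 -0.041]
 [ 0.003  0.247 -0.969]] [-0.0498 -0.6363 -2.1703] 0.03985049793527756 12.3
[0.5588 0.052  0.1881]
[-0.012 -0.002 -0.004] [[0.01, 0.2, -0.36]]
```

View pics/side6.png

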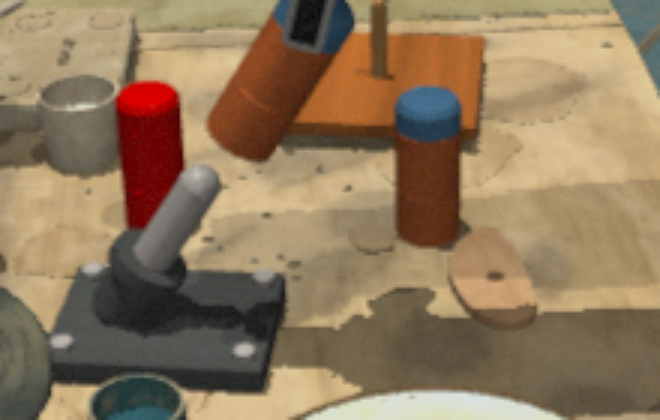

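View pics/top6.png

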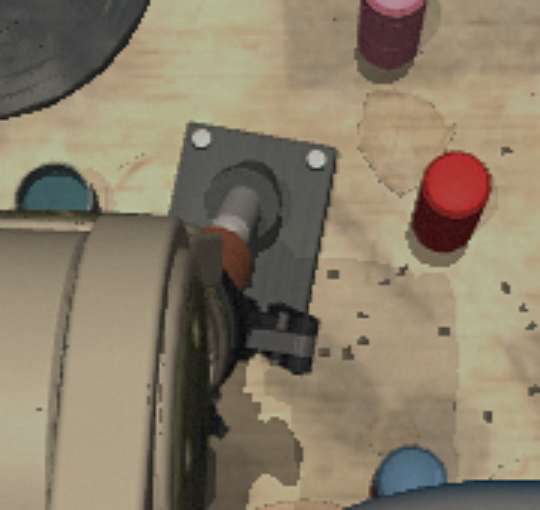

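View pics/wrist6.png

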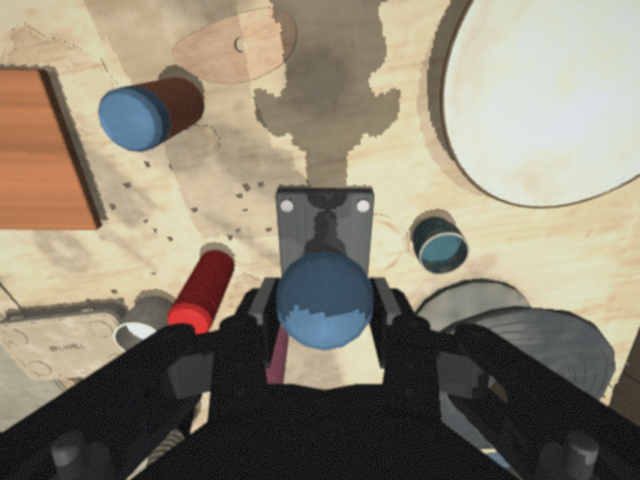

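The side crop shows handle B held at the pin's tilt, just off the pin tip at crop (200,180). Next I'll check how well the two axes line up in that same camera.

```bash
cat > align.py <<'E'
from ins import *
from h import *
from scipy.optimize import least_squares
def cyl(P,o,uu,rad,s0,s1,tol,free=True):
    o=np.array(o,float);a=np.array(uu,float); e1=np.cross(a,[0,1,0]);e1/=np.linalg.norm(e1);e2=np.cross(a,e1)
    x=np.zeros(4)
    def line(x):
        v=a+(x[2]*e1+x[3]*e2 if free else 0); v=v/np.linalg.norm(v); return o+x[0]*e1+x[1]*e2,v
    for it in range(6):
        c,v=line(x); w=P-c; s=w@v; dd=np.linalg.norm(w-np.outer(s,v),axis=1)
        Q=P[(s>s0)&(s<s1)&(abs(dd-rad)<(tol if it<2 else tol*.5))]
        if len(Q)<30: return None
        def f(x):
            c,v=line(x); w=Q-c; return np.linalg.norm(w-np.outer(w@v,v),axis=1)-rad
        x=least_squares(f,x,loss="soft_l1",f_scale=.001).x
    c,v=line(x); return c,v,np.median(abs(f(x))),len(Q)
def align(n,T0,R0,h0,d=None):
    p,R,s=cur()
    # predicted handle from grasp
    Rh=R*R0.inv(); hb=p+Rh.apply(h0-T0); ha=Rh.apply([0,0,1])
    c=cp(n)
    if d is None: pp,d=imaging.snapshot(n)
    P=cloud(c,d)
    H=cyl(P,hb,ha,.021,.004,.05,.008)
    Pn=cyl(P,PIN,u,.012,.014,.058,.008,free=False)
    print(n,"pred base",hb,"axis",ha)
    if H: print(" handle fit",H)
    if Pn: print(" pin fit",Pn)
    if H and Pn:
        w=H[0]-Pn[0]; lat=w-(w@Pn[1])*Pn[1]; ang=np.cross(Pn[1],H[1])
        print(" base gap along %.1f mm"%(1e3*(w@Pn[1])),"lateral mm (world)",lat*1e3,"in tool",R.inv().apply(lat)*1e3,"tilt err (rotvec tool, pin->handle)",R.inv().apply(ang))
E
python3 - <<'E'
from align import *; from inB import *
align("side",T0,R0,h0,np.load("/tmp/side6.npy"))
align("top",T0,R0,h0,np.load("/tmp/top6.npy"))
align("wrist",T0,R0,h0,np.load("/tmp/wrist6.npy"))
E
```

```text
side pred base [0.5937 0.0461 0.1392] axis [-0.5138  0.0895  0.8532]
 handle fit (array([0.5926, 0.0488, 0.1383]), array([-0.5064,  0.0765,  0.8589]), np.float64(0.0006397578807866879), 639)
 pin fit (array([0.6463, 0.039 , 0.0579]), array([-0.5219,  0.0921,  0.848 ]), np.float64(0.0006750233609794844), 299)
 base gap along 97.0 mm lateral mm (world) [-3.0413  0.8586 -1.9647] in tool [ 0.2999 -3.5356  1.1207] tilt err (rotvec tool, pin->handle) [ 0.021   0.012  -0.0038]
top pred base [0.5937 0.0461 0.1392] axis [-0.5138  0.0895  0.8532]
 handle fit (array([0.5939, 0.0467, 0.1393]), array([-0.4989,  0.0809,  0.8629]), np.float64(0.00025983564006776955), 131)
 pin fit (array([0.6472, 0.0363, 0.0588]), array([-0.5219,  0.0921,  0.848 ]), np.float64(0.00024207543647211498), 99)
 base gap along 97.0 mm lateral mm (world) [-2.6352  1.4573 -1.7798] in tool [ 0.9617 -3.2058  1.0169] tilt err (rotvec tool, pin->handle) [ 0.0287  0.0065 -0.002 ]
wrist pred base [0.5937 0.0461 0.1392] axis [-0.5138  0.0895  0.8532]
```

Request:
send_rows:
  rows:
    - {"xyz": [0, 0.23, -0.07], "rot": [-0.022, -0.009, 0], "fingers": 0}
    - {"xyz": [0, 0, 0], "rot": [0, 0, 0], "fingers": 0}
    - {"xyz": [0, 0, 0], "rot": [0, 0, 0], "fingers": 0}

```text
t: 12.75
position: [0.561, 0.0518, 0.1863]
eef_rot: [0.107, 0.76, 0.635, 0.086]
wrist_force: [-0.4, 0.2, -2.3]
gripper_width: 0.0402
```

```bash
python3 - <<'E'
from align import *; from inB import *
align("side",T0,R0,h0)
align("top",T0,R0,h0)
p,R,s=cur(); print(R.inv().apply(u), R.inv().apply(-u)*100)
E
```

```text
side pred base [0.5965 0.0453 0.1415] axis [-0.5315  0.1013  0.841 ]
 handle fit (array([0.5965, 0.0481, 0.1412]), array([-0.5362,  0.086 ,  0.8397]), np.float64(0.0007838858205305513), 629)
 pin fit (array([0.6462, 0.039 , 0.0579]), array([-0.5219,  0.0921,  0.848 ]), np.float64(0.0007541411109056977), 302)
 base gap along 97.4 mm lateral mm (world) [1.0944 0.2162 0.65  ] in tool [ 0.4054  1.1759 -0.3461] tilt err (rotvec tool, pin->handle) [-0.0155  0.0082 -0.0023]
top pred base [0.5966 0.0452 0.1416] axis [-0.5316  0.1013  0.8409]
 handle fit (array([0.5969, 0.0458, 0.1418]), array([-0.5221,  0.092 ,  0.8479]), np.float64(0.0002652752765243162), 226)
 pin fit (array([0.6472, 0.0363, 0.0588]), array([-0.5219,  0.0921,  0.848 ]), np.float64(0.00020549301759296285), 106)
 base gap along 97.5 mm lateral mm (world) [0.6417 0.4582 0.3451] in tool [ 0.5641  0.623  -0.186 ] tilt err (rotvec tool, pin->handle) [-0.0003  0.0001 -0.    ]
[-0.0074 -0.28   -0.96  ] [ 0.7437 27.9957 95.9984]
```

Request:
send_rows:
  rows:
    - {"xyz": [-0.05, -0.08, 0.02], "rot": [0.006, -0.004, 0], "fingers": 0}
    - {"xyz": [0, 0.28, 0.96], "rot": [0, 0, 0], "fingers": 0}
    - {"xyz": [0, 0.28, 0.96], "rot": [0, 0, 0], "fingers": 0}
    - {"xyz": [0, 0.14, 0.48], "rot": [0, 0, 0], "fingers": 0}
    - {"xyz": [0, 0.14, 0.48], "rot": [0, 0, 0], "fingers": 0}
    - {"xyz": [0, 0, 0], "rot": [0, 0, 0], "fingers": 0}

```text
t: 13.45
position: [0.5755, 0.0481, 0.1592]
eef_rot: [0.105, 0.761, 0.635, 0.082]
wrist_force: [0.5, 0.6, -1.6]
gripper_width: 0.0398
```

```bash
python3 - <<'E'
from align import *; from inB import *
align("side",T0,R0,h0)
align("top",T0,R0,h0)
s=cur()[2]; print(s["wrist_force"],s["torque"],s["gripper_width"])
pp,d=imaging.snapshot("side"); cv2.imwrite("pics/side7.png",cv2.resize(pp[200:340,200:420],None,fx=3,fy=3))
E
```

```text
side pred base [0.6106 0.0414 0.1142] axis [-0.5245  0.1044  0.845 ]
 handle fit (array([0.6102, 0.0441, 0.1136]), array([-0.5192,  0.0869,  0.8502]), np.float64(0.0006730733463839161), 604)
 pin fit (array([0.6463, 0.0389, 0.058 ]), array([-0.5219,  0.0921,  0.848 ]), np.float64(0.0007490468981036684), 304)
 base gap along 66.5 mm lateral mm (world) [-1.3889 -0.9101 -0.7559] in tool [-1.1391 -1.3613  0.4221] tilt err (rotvec tool, pin->handle) [ 0.0042  0.0044 -0.0014]
top pred base [0.6107 0.0414 0.1147] axis [-0.5251  0.1044  0.8446]
 handle fit (array([0.6113, 0.042 , 0.115 ]), array([-0.525 ,  0.0921,  0.8461]), np.float64(0.00029181638810596086), 152)
 pin fit (array([0.6473, 0.0363, 0.0588]), array([-0.5219,  0.0921,  0.848 ]), np.float64(0.0001922384455949784), 63)
 base gap along 67.0 mm lateral mm (world) [-1.0382 -0.4747 -0.5873] in tool [-0.649  -1.059   0.3246] tilt err (rotvec tool, pin->handle) [-0.0037  0.0005 -0.0001]
[ 0.2523  0.0292 -2.838 ] [0.0586 0.4457 0.0081] 0.03983891440656674
```

View pics/side7.png

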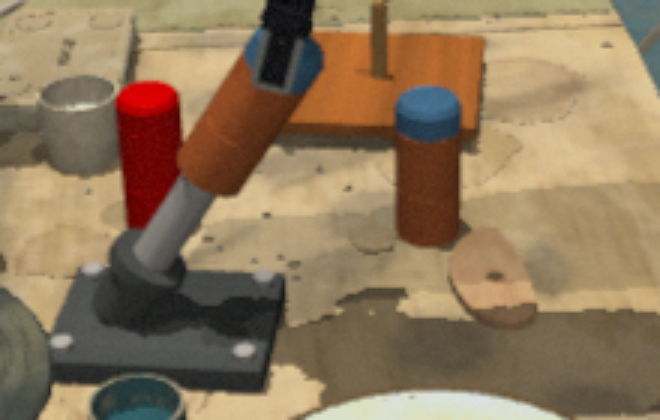

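Request:
send_rows:
  rows:
    - {"xyz": [0.08, 0.1, 0], "rot": [0, 0, 0], "fingers": 0}
    - {"xyz": [0, 0.14, 0.48], "rot": [0, 0, 0], "fingers": 0}
    - {"xyz": [0, 0.14, 0.48], "rot": [0, 0, 0], "fingers": 0}
    - {"xyz": [0, 0.14, 0.48], "rot": [0, 0, 0], "fingers": 0}
    - {"xyz": [0, 0, 0], "rot": [0, 0, 0], "fingers": 0}

```text
t: 14.1
position: [0.5843, 0.0472, 0.1468]
eef_rot: [0.105, 0.761, 0.635, 0.082]
wrist_force: [-0.5, -0.4, -2.2]
gripper_width: 0.0405
```

```bash
python3 - <<'E'
from align import *; from inB import *
align("side",T0,R0,h0)
align("top",T0,R0,h0)
s=cur()[2]; print(s["wrist_force"],s["torque"],s["gripper_width"])
E
```

```text
side pred base [0.6194 0.0405 0.1018] axis [-0.5247  0.1044  0.8448]
 handle fit (array([0.6191, 0.0431, 0.1013]), array([-0.5207,  0.0915,  0.8488]), np.float64(0.0006836741729979827), 595)
 pin fit (array([0.6463, 0.039 , 0.0579]), array([-0.5219,  0.0921,  0.848 ]), np.float64(0.0007136764050763023), 215)
 base gap along 51.3 mm lateral mm (world) [-0.4261 -0.5744 -0.1999] in tool [-0.64   -0.3584  0.1152] tilt err (rotvec tool, pin->handle) [ 0.0015  0.0003 -0.0001]
top pred base [0.6194 0.0405 0.1021] axis [-0.525   0.1044  0.8447]
 handle fit (array([0.62  , 0.0412, 0.1024]), array([-0.5218,  0.0916,  0.8481]), np.float64(0.00029938472891400184), 131)
[ 0.9404 -0.3305 -2.0108] [0.1249 0.3766 0.0593] 0.04011229561436286
```

Request:
send_rows:
  rows:
    - {"xyz": [0.05, 0.17, 0.48], "rot": [0, 0, 0], "fingers": 0}
    - {"xyz": [0, 0.14, 0.48], "rot": [0, 0, 0], "fingers": 0}
    - {"xyz": [0, 0.07, 0.24], "rot": [0, 0, 0], "fingers": 0}
    - {"xyz": [0, 0.07, 0.24], "rot": [0, 0, 0], "fingers": 0}
    - {"xyz": [0, 0, 0], "rot": [0, 0, 0], "fingers": 0}

```text
t: 14.7
position: [0.5925, 0.0461, 0.1347]
eef_rot: [0.106, 0.761, 0.635, 0.082]
wrist_force: [-0.1, 0.6, -2.2]
gripper_width: 0.0398
```

Request:
send_rows:
  rows:
    - {"xyz": [0, 0.07, 0.24], "rot": [0, 0, 0], "fingers": 0}
    - {"xyz": [0, 0.03, 0.1], "rot": [0, 0, 0], "fingers": 0}
    - {"xyz": [0, 0, 0], "rot": [0, 0, 0], "fingers": 0}

```text
t: 15.0
position: [0.5945, 0.0458, 0.1321]
eef_rot: [0.106, 0.761, 0.635, 0.082]
wrist_force: [0.3, 0.2, -2.2]
gripper_width: 0.0405
```

```bash
python3 - <<'E'
from align import *; from inB import *
align("side",T0,R0,h0)
s=cur()[2]; print(s["wrist_force"],s["torque"],s["gripper_width"])
E
```

```text
side pred base [0.6296 0.0391 0.0871] axis [-0.5259  0.1043  0.8441]
 handle fit (array([0.6294, 0.0415, 0.0867]), array([-0.5261,  0.1   ,  0.8445]), np.float64(0.0006882352973561785), 570)
 pin fit (array([0.6465, 0.0486, 0.057 ]), array([-0.5219,  0.0921,  0.848 ]), np.float64(0.0014616891702523682), 238)
 base gap along 33.4 mm lateral mm (world) [  0.3916 -10.1109   1.3385] in tool [-9.8856  2.4638 -0.6169] tilt err (rotvec tool, pin->handle) [-0.0066 -0.0068  0.0021]
[-0.089  -0.3026 -2.2551] [0.0921 0.3384 0.0312] 0.040100475825247145
```

Request:
send_rows:
  rows:
    - {"xyz": [0, 0.06, 0.2], "rot": [0, 0, 0], "fingers": 0}
    - {"xyz": [0, 0, 0], "rot": [0, 0, 0], "fingers": 0}

```text
t: 15.25
position: [0.5956, 0.0455, 0.1303]
eef_rot: [0.106, 0.761, 0.635, 0.082]
wrist_force: [-0.8, -0.1, -1.0]
gripper_width: 0.0399
```

Request:
send_rows:
  rows:
    - {"xyz": [0, 0.06, 0.2], "rot": [0, 0, 0], "fingers": 0}
    - {"xyz": [0, 0, 0], "rot": [0, 0, 0], "fingers": 0}

```text
t: 15.45
position: [0.5966, 0.0453, 0.1284]
eef_rot: [0.106, 0.761, 0.635, 0.082]
wrist_force: [-0.7, 0.8, -2.5]
gripper_width: 0.04
```

Request:
send_rows:
  rows:
    - {"xyz": [0, 0.14, 0.48], "rot": [0, 0, 0], "fingers": 0}
    - {"xyz": [0, 0.14, 0.48], "rot": [0, 0, 0], "fingers": 0}
    - {"xyz": [0, 0, 0], "rot": [0, 0, 0], "fingers": 0}

```text
t: 15.75
position: [0.6016, 0.0442, 0.1192]
eef_rot: [0.105, 0.761, 0.635, 0.082]
wrist_force: [-0.7, -0.4, -2.9]
gripper_width: 0.0399
```

```bash
python3 - <<'E'
from align import *; from inB import *
align("side",T0,R0,h0)
align("top",T0,R0,h0)
s=cur()[2]; print(s["wrist_force"],s["torque"],s["gripper_width"])
pp,d=imaging.snapshot("side"); cv2.imwrite("pics/side8.png",cv2.resize(pp[200:340,200:420],None,fx=3,fy=3))
E
```

```text
side pred base [0.6368 0.0376 0.0741] axis [-0.525   0.1044  0.8447]
 handle fit (array([0.6363, 0.0402, 0.0735]), array([-0.5191,  0.0905,  0.8499]), np.float64(0.00076408329601871), 564)
top pred base [0.6367 0.0376 0.0744] axis [-0.525   0.1044  0.8447]
 handle fit (array([0.6372, 0.0382, 0.0746]), array([-0.517 ,  0.093 ,  0.8509]), np.float64(0.00025035416114322154), 97)
[ 0.6237 -0.4583 -2.2562] [ 0.1411  0.4507 -0.005 ] 0.040145876084040216
```

View pics/side8.png

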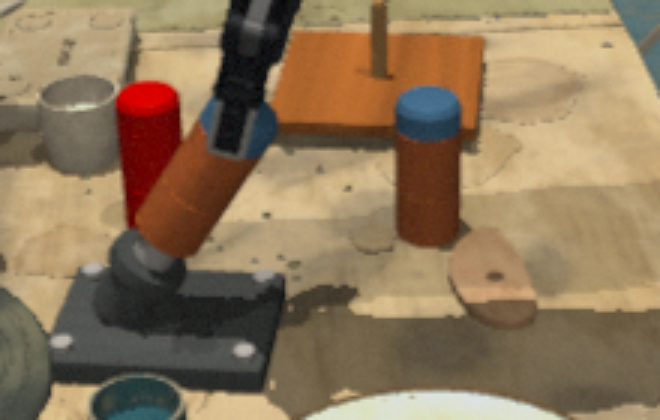

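Request:
send_rows:
  rows:
    - {"xyz": [0, 0.14, 0.48], "rot": [0, 0, 0], "fingers": 0}
    - {"xyz": [0, 0.14, 0.48], "rot": [0, 0, 0], "fingers": 0}
    - {"xyz": [0, 0.1, 0.34], "rot": [0, 0, 0], "fingers": 0}
    - {"xyz": [0, 0, 0], "rot": [0, 0, 0], "fingers": 0}

```text
t: 16.3
position: [0.6086, 0.0429, 0.1078]
eef_rot: [0.106, 0.761, 0.635, 0.082]
wrist_force: [-1.1, 0.5, -2.0]
gripper_width: 0.0401
```

Request:
send_rows:
  rows:
    - {"xyz": [0, 0.04, 0.15], "rot": [0, 0, 0], "fingers": 0}
    - {"xyz": [0, 0.04, 0.15], "rot": [0, 0, 0], "fingers": 0}
    - {"xyz": [0, 0, 0], "rot": [0, 0, 0], "fingers": 0}

```text
t: 16.6
position: [0.6104, 0.0426, 0.1059]
eef_rot: [0.106, 0.761, 0.635, 0.082]
wrist_force: [0.3, 0.1, -3.1]
gripper_width: 0.04
```

Request:
send_rows:
  rows:
    - {"xyz": [0, 0.04, 0.15], "rot": [0, 0, 0], "fingers": 0}
    - {"xyz": [0, 0.03, 0.1], "rot": [0, 0, 0], "fingers": 0}
    - {"xyz": [0, 0, 0], "rot": [0, 0, 0], "fingers": 0}

```text
t: 16.9
position: [0.6116, 0.0424, 0.1036]
eef_rot: [0.106, 0.761, 0.635, 0.082]
wrist_force: [0.0, 0.8, -2.3]
gripper_width: 0.0401
```

Request:
send_rows:
  rows:
    - {"xyz": [0, 0.03, 0.1], "rot": [0, 0, 0], "fingers": 0}
    - {"xyz": [0, 0, 0], "rot": [0, 0, 0], "fingers": 0}

```text
t: 17.1
position: [0.6118, 0.0425, 0.1035]
eef_rot: [0.106, 0.761, 0.635, 0.082]
wrist_force: [-5.6, 1.1, 3.8]
gripper_width: 0.0401
```

Request:
send_rows:
  rows:
    - {"xyz": [0, -0.28, -0.96], "rot": [0, 0, 0], "fingers": 0}
    - {"xyz": [0, -0.56, -1.92], "rot": [0, 0, 0], "fingers": 0}
    - {"xyz": [0, -0.56, -1.92], "rot": [0, 0, 0], "fingers": 0}
    - {"xyz": [0, -0.56, -1.92], "rot": [0, 0, 0], "fingers": 0}
    - {"xyz": [0, -0.56, -1.92], "rot": [0, 0, 0], "fingers": 0}
    - {"xyz": [0, -0.28, -0.96], "rot": [0, 0, 0], "fingers": 0}

```text
t: 17.7
position: [0.5607, 0.0527, 0.1902]
eef_rot: [0.107, 0.761, 0.635, 0.083]
wrist_force: [0.6, -0.8, -1.6]
gripper_width: 0.0402
```

```bash
python3 - <<'E'
from align import *; from inB import *
p,R,s=cur(); print(p,s["wrist_force"],s["t"])
z=np.load("/tmp/w2.npz")
for nm,c,d in [("w2",(z["c0"],z["c1"],z["c2"]),z["d"]),("side",cp("side"),np.load("/tmp/side_d.npy")),("top",cp("top"),np.load("/tmp/top_d.npy"))]:
    P=cloud(c,d); P=P[(np.hypot(P[:,0]-.487,P[:,1]+.249)<.03)&(P[:,2]>.03)&(P[:,2]<.09)]
    print(nm,cyl(P,[.487,-.249,.022],[0,0,1.],.006,.01,.06,.008), len(P), P[:,2].max() if len(P) else None)
peg=np.array([.486,-.250,0])
p1=peg+[-.0061,0,.0572]+[0,0,.15]
p2=np.array([.57,-.05,.24]);
o,d=rows(p,R,p2,R0,11); print(d,o)
o,d=rows(p2,R0,p1,R0,7); print(d,o)
E
```

```text
[0.5607 0.0527 0.1902] [ 0.5769 -0.7812 -1.5888] 17.7
w2 (array([ 0.487 , -0.2506,  0.022 ]), array([-0.0095, -0.0152,  0.9998]), np.float64(0.0003645299083932154), 253) 289 0.08343387263929794
side (array([ 0.4877, -0.2469,  0.022 ]), array([ 0.0101, -0.0236,  0.9997]), np.float64(0.0006744776912446923), 120) 134 0.08396143359385508
top (array([ 0.4883, -0.2508,  0.022 ]), array([-0.0048, -0.0029,  1.    ]), np.float64(0.00024659444936284657), 61) 85 0.08709771537117372
[ 0.051  0.001 -0.017] [[-0.91, 0.36, -0.36], [-0.91, 0.33, -0.38], [-0.92, 0.29, -0.4], [-0.92, 0.26, -0.41], [-0.93, 0.22, -0.42], [-0.93, 0.18, -0.43], [-0.93, 0.14, -0.44], [-0.93, 0.11, -0.45], [-0.93, 0.07, -0.45], [-0.93, 0.03, -0.46], [-0.93, -0.01, -0.46]]
[0. 0. 0.] [[-2.86, -1.09, 0.82], [-2.86, -1.09, 0.82], [-2.86, -1.09, 0.82], [-2.86, -1.09, 0.82], [-2.86, -1.09, 0.82], [-2.86, -1.09, 0.82], [-2.86, -1.09, 0.82]]
```

Request:
send_rows:
  rows:
    - {"xyz": [-0.9, 0.36, -0.36], "rot": [0.051, 0.001, -0.017], "fingers": 0}
    - {"xyz": [-0.9, 0.33, -0.38], "rot": [0.051, 0.001, -0.017], "fingers": 0}
    - {"xyz": [-0.9, 0.3, -0.4], "rot": [0.051, 0.001, -0.017], "fingers": 0}
    - {"xyz": [-0.9, 0.26, -0.4], "rot": [0.051, 0.001, -0.017], "fingers": 0}
    - {"xyz": [-0.9, 0.22, -0.4], "rot": [0.051, 0.001, -0.017], "fingers": 0}
    - {"xyz": [-0.9, 0.2, -0.4], "rot": [0.051, 0.001, -0.017], "fingers": 0}
    - {"xyz": [-0.9, 0.15, -0.45], "rot": [0.051, 0.001, -0.017], "fingers": 0}
    - {"xyz": [-0.9, 0.1, -0.45], "rot": [0.051, 0.001, -0.017], "fingers": 0}
    - {"xyz": [-0.9, 0.1, -0.45], "rot": [0.051, 0.001, -0.017], "fingers": 0}
    - {"xyz": [-0.9, 0.05, -0.45], "rot": [0.051, 0.001, -0.017], "fingers": 0}
    - {"xyz": [-0.9, 0, -0.45], "rot": [0.051, 0.001, -0.017], "fingers": 0}
    - {"xyz": [-2.86, -1.1, 0.8], "rot": [0, 0, 0], "fingers": 0}
    - {"xyz": [-2.86, -1.1, 0.8], "rot": [0, 0, 0], "fingers": 0}
    - {"xyz": [-2.86, -1.1, 0.8], "rot": [0, 0, 0], "fingers": 0}
    - {"xyz": [-2.86, -1.1, 0.8], "rot": [0, 0, 0], "fingers": 0}
    - {"xyz": [-2.86, -1.1, 0.8], "rot": [0, 0, 0], "fingers": 0}
    - {"xyz": [-2.86, -1.1, 0.8], "rot": [0, 0, 0], "fingers": 0}
    - {"xyz": [-2.86, -1.1, 0.8], "rot": [0, 0, 0], "fingers": 0}
    - {"xyz": [0, 0, 0], "rot": [0, 0, 0], "fingers": 0}
    - {"xyz": [0, 0, 0], "rot": [0, 0, 0], "fingers": 0}

```text
t: 19.7
position: [0.482, -0.2486, 0.2043]
eef_rot: [-0.105, 0.699, 0.7, -0.102]
wrist_force: [0.0, 0.1, -2.0]
gripper_width: 0.0399
```

```bash
cat > up.py <<'E'
from align import *
def up(T0,R0,h0,n="side",tgt=(.4873,-.25,0),d=None):
    p,R,s=cur(); Rh=R*R0.inv(); hb=p+Rh.apply(h0-T0); ha=Rh.apply([0,0,1]); print("pred base",hb,"axis",ha,s["wrist_force"],s["t"])
    c=cp(n)
    if d is None: pp,d=imaging.snapshot(n)
    P=cloud(c,d); H=cyl(P,hb,ha,.021,.004,.05,.008); print(n,H)
    print("shift needed world",np.array(tgt)-hb,"tool cm",R.inv().apply(np.array(tgt)-hb)*100,"straighten rot tool",R.inv().apply(np.cross(ha,[0,0,1])))
    if H: print(" fit straighten rot tool",R.inv().apply(np.cross(H[1],[0,0,1])))
E
python3 - <<'E'
from up import *; from inB import *
c=cp("side");pp,d=imaging.snapshot("side"); cv2.imwrite("pics/side9.png",cv2.resize(pp[120:300,220:420],None,fx=3,fy=3))
up(T0,R0,h0,d=d,tgt=(.4873,-.25,.095))
w=imaging.snapshot("wrist")[0]; cv2.imwrite("pics/w9.png",w)
P=cloud(c,d); P=P[(np.hypot(P[:,0]-.487,P[:,1]+.249)<.03)&(P[:,2]>.03)&(P[:,2]<.09)]
print(cyl(P,[.487,-.249,.022],[0,0,1.],.006,.01,.06,.008))
E
```

```text
pred base [ 0.4886 -0.2475  0.1473] axis [-0.0036 -0.0043  1.    ] [ 0.7318 -0.045  -2.4818] 19.75
side (array([ 0.4889, -0.2455,  0.1474]), array([-0.0025, -0.0179,  0.9998]), np.float64(0.0009474309787454432), 416)
shift needed world [-0.0013 -0.0025 -0.0523] tool cm [-0.2731  1.3882  5.0475] straighten rot tool [ 0.0036 -0.0041  0.0013]
 fit straighten rot tool [ 0.0025 -0.0171  0.0052]
(array([ 0.4883, -0.2463,  0.022 ]), array([-0.0142, -0.0477,  0.9988]), np.float64(0.000630565739163065), 114)
```

View pics/side9.png

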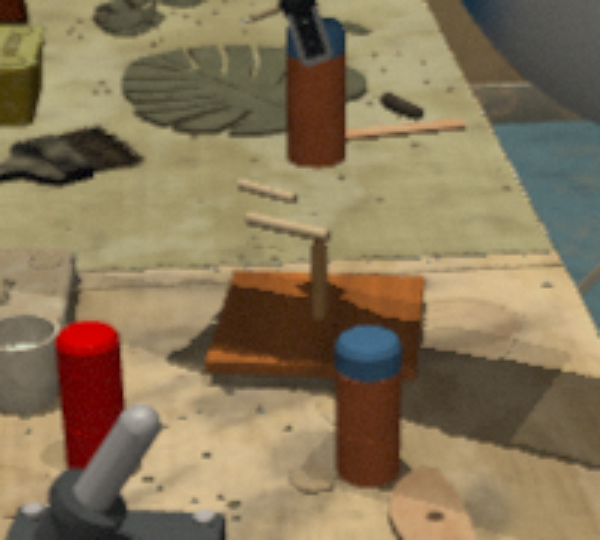

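Request:
send_rows:
  rows:
    - {"xyz": [-0.15, 0.2, 0.95], "rot": [0.003, -0.006, 0], "fingers": 0}
    - {"xyz": [0, 0.59, 1.91], "rot": [0, 0, 0], "fingers": 0}
    - {"xyz": [0, 0.59, 1.91], "rot": [0, 0, 0], "fingers": 0}
    - {"xyz": [0, 0.59, 1.91], "rot": [0, 0, 0], "fingers": 0}
    - {"xyz": [0, 0.59, 1.91], "rot": [0, 0, 0], "fingers": 0}
    - {"xyz": [0, 0.59, 1.91], "rot": [0, 0, 0], "fingers": 0}
    - {"xyz": [0, 0.15, 0.48], "rot": [0, 0, 0], "fingers": 0}
    - {"xyz": [0, 0, 0], "rot": [0, 0, 0], "fingers": 0}

```text
t: 20.6
position: [0.481, -0.2485, 0.089]
eef_rot: [-0.105, 0.697, 0.701, -0.106]
wrist_force: [0.9, -0.6, -1.2]
gripper_width: 0.0401
```

```bash
python3 - <<'E'
from up import *; from inB import *
up(T0,R0,h0,tgt=(.4873,-.25,.022))
E
```

```text
pred base [ 0.487  -0.2483  0.0318] axis [0.0021 0.0005 1.    ] [ 0.8901 -0.6344 -1.2492] 20.6
side (array([ 0.4876, -0.2453,  0.0317]), array([ 0.0094, -0.0102,  0.9999]), np.float64(0.0010817492342506188), 355)
shift needed world [ 0.0003 -0.0017 -0.0098] tool cm [-0.1721  0.3131  0.924 ] straighten rot tool [-0.0021  0.0005 -0.0001]
 fit straighten rot tool [-0.0094 -0.0098  0.003 ]
```

Down about 9.8 mm, the last part slowly.

Request:
send_rows:
  rows:
    - {"xyz": [-0.1, 0.15, 0.48], "rot": [-0.004, 0, 0], "fingers": 0}
    - {"xyz": [0, 0.09, 0.29], "rot": [0, 0, 0], "fingers": 0}
    - {"xyz": [0, 0.03, 0.1], "rot": [0, 0, 0], "fingers": 0}
    - {"xyz": [0, 0, 0], "rot": [0, 0, 0], "fingers": 0}

```text
t: 21.05
position: [0.4815, -0.2506, 0.0809]
eef_rot: [-0.102, 0.698, 0.701, -0.104]
wrist_force: [0.3, 0.7, -2.5]
gripper_width: 0.0397
```

Request:
send_rows:
  rows:
    - {"xyz": [0, 0.03, 0.1], "rot": [0, 0, 0], "fingers": 0}
    - {"xyz": [0, 0, 0], "rot": [0, 0, 0], "fingers": 0}

```text
t: 21.25
position: [0.4815, -0.2506, 0.0798]
eef_rot: [-0.102, 0.698, 0.701, -0.104]
wrist_force: [0.9, -0.2, -3.1]
gripper_width: 0.0402
```

Request:
send_rows:
  rows:
    - {"xyz": [0, 0.03, 0.08], "rot": [0, 0, 0], "fingers": 0}
    - {"xyz": [0, 0, 0], "rot": [0, 0, 0], "fingers": 0}

```text
t: 21.45
position: [0.4817, -0.2506, 0.0792]
eef_rot: [-0.102, 0.698, 0.701, -0.104]
wrist_force: [0.6, 0.7, 0.4]
gripper_width: 0.0401
```

Request:
send_rows:
  rows:
    - {"xyz": [0, 0.02, 0.06], "rot": [0, 0, 0], "fingers": 0}
    - {"xyz": [0, 0, 0], "rot": [0, 0, 0], "fingers": 0}

```text
t: 21.65
position: [0.4819, -0.2506, 0.0792]
eef_rot: [-0.102, 0.698, 0.701, -0.104]
wrist_force: [0.2, 0.8, 4.2]
gripper_width: 0.0398
```

Request:
send_rows:
  rows:
    - {"xyz": [0, 0, 0], "rot": [0, 0, 0], "fingers": 1}
    - {"xyz": [0, 0, 0], "rot": [0, 0, 0], "fingers": 1}
    - {"xyz": [0, 0, 0], "rot": [0, 0, 0], "fingers": 1}
    - {"xyz": [0, 0, 0], "rot": [0, 0, 0], "fingers": 1}
    - {"xyz": [0, 0, 0], "rot": [0, 0, 0], "fingers": 1}

```text
t: 22.15
position: [0.4815, -0.2505, 0.0781]
eef_rot: [-0.103, 0.698, 0.701, -0.104]
wrist_force: [-0.6, 0.8, -0.5]
gripper_width: 0.0853
```

Request:
send_rows:
  rows:
    - {"xyz": [0, 0, -1], "rot": [0, 0, 0], "fingers": 1}
    - {"xyz": [0, 0, -3], "rot": [0, 0, 0], "fingers": 1}
    - {"xyz": [0, 0, -4], "rot": [0, 0, 0], "fingers": 1}
    - {"xyz": [0, 0, -4], "rot": [0, 0, 0], "fingers": 1}
    - {"xyz": [0, 0, 0], "rot": [0, 0, 0], "fingers": 1}

```text
t: 22.65
position: [0.5196, -0.2514, 0.1993]
eef_rot: [-0.097, 0.698, 0.701, -0.103]
wrist_force: [0.0, -1.3, -0.1]
gripper_width: 0.0855
```

```bash
python3 - <<'E'
from up import *; from hfit import *
p,R,s=cur(); print(p,R.as_matrix().round(3),s["t"],s["wrist_force"])
pp,d=imaging.snapshot("side"); cv2.imwrite("pics/side10.png",cv2.resize(pp[120:300,220:420],None,fx=3,fy=3))
P=cloud(cp("side"),d); print(cyl(P,[.4873,-.248,.022],[0,0,1.],.021,.01,.09,.008), P[(np.hypot(P[:,0]-.4873,P[:,1]+.248)<.02)][:,2].max(), hfit(P,.4735,-.065))
c=cp("wrist");w,d=imaging.snapshot("wrist"); cv2.imwrite("pics/w10.png",w); P=cloud(c,d); print(hfit(P,.4735,-.065))
E
```

```text
[ 0.5196 -0.2514  0.1993] [[-0.005  0.96  -0.28 ]
 [ 1.     0.003 -0.008]
 [-0.007 -0.28  -0.96 ]] 22.65 [ 0.0357 -1.3066 -0.1149]
(array([ 0.4888, -0.248 ,  0.022 ]), array([0.0006, 0.004 , 1.    ]), np.float64(0.0009812848373122567), 613) 0.47592457613901024 ('cap', ((475.05157470703125, -59.07414627075195), 19.923891067504883), 'side', array([ 0.4737, -0.0631]), 798)
('cap', ((473.43621826171875, -66.46354675292969), 19.727386474609375), 'side', array([ 0.473 , -0.0652]), 1790)
```

View pics/side10.png

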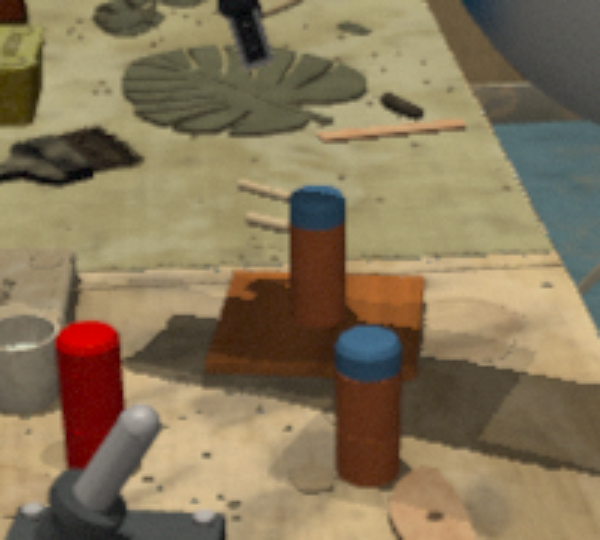

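View pics/w10.png

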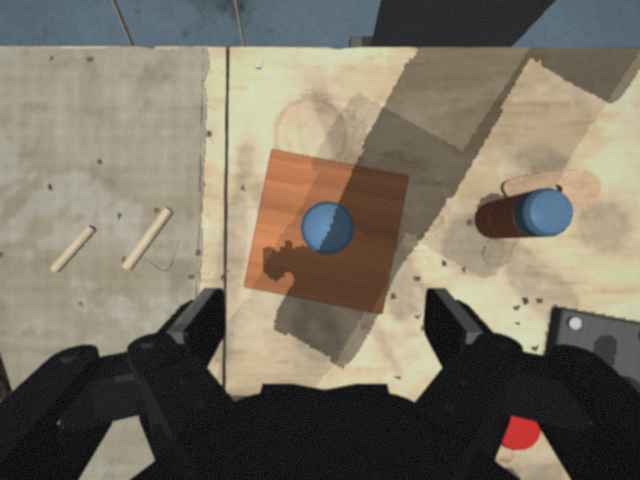

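```bash
python3 - <<'E'
from plan import *
p,R,s=cur(); o,d=rows(p,R,[.497,-.065,.153],Rtool(.297),6); print(d,o)
E
```

```text
[0.001 0.001 0.001] [[3.1, -0.11, 0.75], [3.1, -0.12, 0.75], [3.09, -0.12, 0.75], [3.09, -0.12, 0.76], [3.09, -0.12, 0.76], [3.09, -0.12, 0.76]]
```

Request:
send_rows:
  rows:
    - {"xyz": [3.1, -0.12, 0], "rot": [0.001, 0.001, 0.001], "fingers": 1}
    - {"xyz": [3.1, -0.12, 0.5], "rot": [0.001, 0.001, 0.001], "fingers": 1}
    - {"xyz": [3.1, -0.12, 1], "rot": [0.001, 0.001, 0.001], "fingers": 1}
    - {"xyz": [3.1, -0.12, 1], "rot": [0.001, 0.001, 0.001], "fingers": 1}
    - {"xyz": [3.1, -0.12, 1], "rot": [0.001, 0.001, 0.001], "fingers": 1}
    - {"xyz": [3.1, -0.12, 1], "rot": [0.001, 0.001, 0.001], "fingers": 1}
    - {"xyz": [0, 0, 0], "rot": [0, 0, 0], "fingers": 1}
    - {"xyz": [0, 0, 0], "rot": [0, 0, 0], "fingers": 1}

```text
t: 23.55
position: [0.4949, -0.0635, 0.1515]
eef_rot: [-0.107, 0.699, 0.699, -0.105]
wrist_force: [-0.2, -0.6, -0.3]
gripper_width: 0.0855
```

```bash
python3 - <<'E'
from plan import *; from hfit import *
p,R,s=cur(); print(p,s["wrist_force"])
c=cp("wrist");w,d=imaging.snapshot("wrist"); cv2.imwrite("pics/w11.png",w); P=cloud(c,d); print(hfit(P,.4735,-.065))
o,d=rows(p,R,[.4675,-.0651,.0575],Rtool(.297),1); print(d,o)
E
```

```text
[ 0.4949 -0.0635  0.1515] [-0.2261 -0.6196 -0.3367]
('cap', ((473.2121276855469, -65.56485748291016), 19.533363342285156), 'side', None, 0)
[-0.004 -0.003 -0.001] [[-0.19, 0.17, 9.79]]
```

Request:
send_rows:
  rows:
    - {"xyz": [-0.1, 0.1, 2.4], "rot": [-0.004, -0.003, 0], "fingers": 1}
    - {"xyz": [-0.1, 0.1, 2.4], "rot": [0, 0, 0], "fingers": 1}
    - {"xyz": [0, 0, 2.4], "rot": [0, 0, 0], "fingers": 1}
    - {"xyz": [0, 0, 1.6], "rot": [0, 0, 0], "fingers": 1}
    - {"xyz": [0, 0, 0.8], "rot": [0, 0, 0], "fingers": 1}
    - {"xyz": [0, 0, 0], "rot": [0, 0, 0], "fingers": 1}
    - {"xyz": [0, 0, 0], "rot": [0, 0, 0], "fingers": 1}

```text
t: 24.3
position: [0.4705, -0.0668, 0.0604]
eef_rot: [-0.104, 0.701, 0.698, -0.104]
wrist_force: [0.3, -0.1, 0.1]
gripper_width: 0.0854
```

```bash
python3 - <<'E'
from plan import *; from hfit import *
p,R,s=cur(); print(p,s["wrist_force"])
o,d=rows(p,R,[.4675,-.0651,.0575],Rtool(.297),1); print(d,o)
E
```

```text
[ 0.4705 -0.0668  0.0604] [ 0.2839 -0.1104  0.0564]
[ 0.003 -0.    -0.003] [[0.17, -0.2, 0.36]]
```

Request:
send_rows:
  rows:
    - {"xyz": [0.15, -0.2, 0.35], "rot": [0.003, 0, -0.003], "fingers": 1}
    - {"xyz": [0, 0, 0], "rot": [0, 0, 0], "fingers": 1}
    - {"xyz": [0, 0, 0], "rot": [0, 0, 0], "fingers": 0}
    - {"xyz": [0, 0, 0], "rot": [0, 0, 0], "fingers": 0}
    - {"xyz": [0, 0, 0], "rot": [0, 0, 0], "fingers": 0}
    - {"xyz": [0, 0, 0], "rot": [0, 0, 0], "fingers": 0}
    - {"xyz": [0, 0, 0], "rot": [0, 0, 0], "fingers": 0}
    - {"xyz": [0, 0, 0], "rot": [0, 0, 0], "fingers": 0}
  newtons: 45

```text
t: 25.1
position: [0.4672, -0.0647, 0.0576]
eef_rot: [-0.105, 0.699, 0.7, -0.105]
wrist_force: [0.0, -0.2, 5.7]
gripper_width: 0.0399
```

```bash
python3 - <<'E'
from plan import *; from hfit import *
p,R,s=cur(); print(p,R.as_matrix().round(3),s["wrist_force"],s["gripper_width"])
P=cloud(cp("side"),imaging.snapshot("side")[1]); print(hfit(P,.4735,-.063))
E
```

```text
[ 0.4672 -0.0647  0.0576] [[-0.001  0.956 -0.293]
 [ 1.     0.001 -0.   ]
 [ 0.    -0.293 -0.956]] [ 0.042  -0.166   5.7029] 0.03987486436869417
('cap', ((480.00384521484375, -56.127647399902344), 31.171245574951172), 'side', array([ 0.4738, -0.0626]), 757)
```

Request:
send_rows:
  rows:
    - {"xyz": [0, -0.3, -1], "rot": [0, 0, 0], "fingers": 0}
    - {"xyz": [0, -0.6, -2], "rot": [0, 0, 0], "fingers": 0}
    - {"xyz": [0, -0.6, -2], "rot": [0, 0, 0], "fingers": 0}
    - {"xyz": [0, -0.6, -2], "rot": [0, 0, 0], "fingers": 0}
    - {"xyz": [0, -0.6, -2], "rot": [0, 0, 0], "fingers": 0}
    - {"xyz": [0, -0.6, -2], "rot": [0, 0, 0], "fingers": 0}
    - {"xyz": [0, -0.6, -2], "rot": [0, 0, 0], "fingers": 0}
    - {"xyz": [0, 0, 0], "rot": [0, 0, 0], "fingers": 0}

```text
t: 25.95
position: [0.469, -0.0649, 0.1952]
eef_rot: [-0.103, 0.699, 0.7, -0.104]
wrist_force: [0.1, -0.4, -0.9]
gripper_width: 0.0398
```

```bash
cat > inA.py <<'E'
from ins import *
T0=np.array([.4672,-.0647,.0576]); R0=Rtool(.297); h0=np.array([.4735,-.0649,0])
E
python3 - <<'E'
from inA import *
p,R,s=cur(); print(p,s["wrist_force"],s["gripper_width"],s["t"])
p1,R1=tcp_target(T0,R0,h0,.10); print(p1)
o,d=rows(p,R,p1,R1,12); print(d,o)
E
```

```text
[ 0.469  -0.0649  0.1952] [ 0.1458 -0.3927 -0.8729] 0.03976525658623074 25.95
[0.5585 0.0524 0.1883]
[-0.046  0.     0.015] [[0.98, 0.73, -0.16], [0.99, 0.72, -0.13], [1.0, 0.71, -0.09], [1.01, 0.7, -0.06], [1.02, 0.69, -0.03], [1.03, 0.67, 0.0], [1.04, 0.66, 0.03], [1.05, 0.64, 0.06], [1.06, 0.62, 0.09], [1.07, 0.6, 0.12], [1.08, 0.58, 0.15], [1.08, 0.56, 0.18]]
```

Request:
send_rows:
  rows:
    - {"xyz": [1.0, 0.73, -0.16], "rot": [-0.046, 0, 0.015], "fingers": 0}
    - {"xyz": [1.0, 0.72, -0.13], "rot": [-0.046, 0, 0.015], "fingers": 0}
    - {"xyz": [1.0, 0.71, -0.1], "rot": [-0.046, 0, 0.015], "fingers": 0}
    - {"xyz": [1.0, 0.7, -0.1], "rot": [-0.046, 0, 0.015], "fingers": 0}
    - {"xyz": [1.0, 0.7, -0.05], "rot": [-0.046, 0, 0.015], "fingers": 0}
    - {"xyz": [1.0, 0.7, 0], "rot": [-0.046, 0, 0.015], "fingers": 0}
    - {"xyz": [1.05, 0.65, 0], "rot": [-0.046, 0, 0.015], "fingers": 0}
    - {"xyz": [1.05, 0.65, 0.05], "rot": [-0.046, 0, 0.015], "fingers": 0}
    - {"xyz": [1.05, 0.6, 0.1], "rot": [-0.046, 0, 0.015], "fingers": 0}
    - {"xyz": [1.1, 0.6, 0.1], "rot": [-0.046, 0, 0.015], "fingers": 0}
    - {"xyz": [1.1, 0.6, 0.1], "rot": [-0.046, 0, 0.015], "fingers": 0}
    - {"xyz": [1.1, 0.55, 0.1], "rot": [-0.046, 0, 0.015], "fingers": 0}
    - {"xyz": [0, 0, 0], "rot": [0, 0, 0], "fingers": 0}
    - {"xyz": [0, 0, 0], "rot": [0, 0, 0], "fingers": 0}

```text
t: 27.35
position: [0.5563, 0.0532, 0.1868]
eef_rot: [0.098, 0.76, 0.637, 0.079]
wrist_force: [-0.6, -0.6, -1.5]
gripper_width: 0.0399
```

```bash
cat > both.py <<'E'
import sys
from align import *
if sys.argv[1]=="A": from inA import *
else: from inB import *
align("side",T0,R0,h0); align("top",T0,R0,h0)
p,R,s=cur(); print("ins dir tool",R.inv().apply(-u),"base in tool",R0.inv().apply(h0-T0),s["wrist_force"],s["gripper_width"],s["t"])
E
python3 both.py A
```

```text
side pred base [0.5911 0.0467 0.141 ] axis [-0.5138  0.0948  0.8527]
 handle fit (array([0.5907, 0.0485, 0.1406]), array([-0.5112,  0.0929,  0.8544]), np.float64(0.0006881440802237373), 634)
 pin fit (array([0.6463, 0.0391, 0.0579]), array([-0.5219,  0.0921,  0.848 ]), np.float64(0.0007146318284864429), 305)
 base gap along 99.9 mm lateral mm (world) [-3.4164  0.2153 -2.1257] in tool [-0.3774 -3.8252  1.2093] tilt err (rotvec tool, pin->handle) [ 0.0122 -0.0025  0.0007]
top pred base [0.5916 0.0463 0.1413] axis [-0.5142  0.0952  0.8524]
 handle fit (array([0.592 , 0.0458, 0.1416]), array([-0.5077,  0.0999,  0.8557]), np.float64(0.0002562353859643651), 181)
 pin fit (array([0.6473, 0.0365, 0.0588]), array([-0.5219,  0.0921,  0.848 ]), np.float64(0.00026700107959530626), 102)
 base gap along 99.9 mm lateral mm (world) [-3.1032  0.1582 -1.9268] in tool [-0.3819 -3.4676  1.0943] tilt err (rotvec tool, pin->handle) [ 0.0148 -0.0097  0.003 ]
ins dir tool [0.0045 0.2999 0.954 ] base in tool [-0.0002  0.0229  0.0532] [-1.0386 -0.711  -1.7455] 0.03977864414494193 27.45
```

Request:
send_rows:
  rows:
    - {"xyz": [0.01, 0.26, -0.08], "rot": [-0.013, 0.005, 0], "fingers": 0}
    - {"xyz": [0, 0.28, 0.96], "rot": [0, 0, 0], "fingers": 0}
    - {"xyz": [0, 0, 0], "rot": [0, 0, 0], "fingers": 0}
    - {"xyz": [0, 0, 0], "rot": [0, 0, 0], "fingers": 0}

```text
t: 27.85
position: [0.5647, 0.0517, 0.18]
eef_rot: [0.102, 0.76, 0.636, 0.086]
wrist_force: [0.4, -0.1, -1.3]
gripper_width: 0.04
```

```bash
python3 both.py A
```

```text
side pred base [0.6002 0.0452 0.1347] axis [-0.5266  0.0926  0.8451]
 handle fit (array([0.5995, 0.047 , 0.1341]), array([-0.5162,  0.0946,  0.8512]), np.float64(0.0006961865264951943), 630)
 pin fit (array([0.6463, 0.039 , 0.058 ]), array([-0.5219,  0.0921,  0.848 ]), np.float64(0.00066774191361566), 309)
 base gap along 89.8 mm lateral mm (world) [ 0.0663 -0.1943  0.0619] in tool [-0.1796  0.1121 -0.0337] tilt err (rotvec tool, pin->handle) [ 0.006  -0.0034  0.001 ]
top pred base [0.6003 0.0453 0.1351] axis [-0.527   0.0925  0.8448]
 handle fit (array([0.6007, 0.0449, 0.1353]), array([-0.5189,  0.0968,  0.8493]), np.float64(0.00022322571488147744), 179)
 pin fit (array([0.6472, 0.0363, 0.0588]), array([-0.5219,  0.0921,  0.848 ]), np.float64(0.00027313830075808166), 96)
 base gap along 90.0 mm lateral mm (world) [0.4795 0.3623 0.2558] in tool [ 0.4409  0.4617 -0.138 ] tilt err (rotvec tool, pin->handle) [ 0.0024 -0.005   0.0015]
ins dir tool [-0.0006  0.2863  0.9581] base in tool [-0.0002  0.0229  0.0532] [-0.1655 -0.2679 -1.1824] 0.03987109441900677 27.95
```

Request:
send_rows:
  rows:
    - {"xyz": [-0.01, 0.25, 0.96], "rot": [-0.003, 0.003, 0], "fingers": 0}
    - {"xyz": [0, 0.14, 0.48], "rot": [0, 0, 0], "fingers": 0}
    - {"xyz": [0, 0.14, 0.48], "rot": [0, 0, 0], "fingers": 0}
    - {"xyz": [0, 0.14, 0.48], "rot": [0, 0, 0], "fingers": 0}
    - {"xyz": [0, 0, 0], "rot": [0, 0, 0], "fingers": 0}

```text
t: 28.45
position: [0.5775, 0.0496, 0.1585]
eef_rot: [0.102, 0.759, 0.637, 0.088]
wrist_force: [-0.5, 0.5, -1.7]
gripper_width: 0.0399
```

```bash
python3 both.py A
```

```text
side pred base [0.6132 0.0433 0.1133] axis [-0.5298  0.09    0.8433]
 handle fit (array([0.6128, 0.0451, 0.1129]), array([-0.5308,  0.0848,  0.8432]), np.float64(0.0006842621313407383), 607)
 pin fit (array([0.6462, 0.039 , 0.0579]), array([-0.5219,  0.0921,  0.848 ]), np.float64(0.0007061803265266155), 305)
 base gap along 64.6 mm lateral mm (world) [0.2917 0.1304 0.1654] in tool [ 0.1798  0.2989 -0.088 ] tilt err (rotvec tool, pin->handle) [-0.009   0.0084 -0.0025]
top pred base [0.6132 0.0434 0.1137] axis [-0.5301  0.09    0.8432]
 handle fit (array([0.6135, 0.0431, 0.114 ]), array([-0.5136,  0.0905,  0.8532]), np.float64(0.0001986780045328488), 126)
 pin fit (array([0.6472, 0.0364, 0.0588]), array([-0.5219,  0.0921,  0.848 ]), np.float64(0.0002570746559324901), 53)
 base gap along 65.0 mm lateral mm (world) [0.2148 0.7267 0.0533] in tool [ 0.7532  0.0955 -0.0255] tilt err (rotvec tool, pin->handle) [0.0099 0.0001 0.    ]
ins dir tool [-0.0036  0.2834  0.959 ] base in tool [-0.0002  0.0229  0.0532] [-0.9123 -0.1784 -1.4482] 0.04005616842089427 28.55
```

Gap is 65 mm and the axes are aligned. I'll go on to about 40 mm, then creep.

Request:
send_rows:
  rows:
    - {"xyz": [-0.04, 0.13, 0.48], "rot": [0, 0, 0], "fingers": 0}
    - {"xyz": [0, 0.14, 0.48], "rot": [0, 0, 0], "fingers": 0}
    - {"xyz": [0, 0.14, 0.48], "rot": [0, 0, 0], "fingers": 0}
    - {"xyz": [0, 0.14, 0.48], "rot": [0, 0, 0], "fingers": 0}
    - {"xyz": [0, 0.06, 0.2], "rot": [0, 0, 0], "fingers": 0}
    - {"xyz": [0, 0, 0], "rot": [0, 0, 0], "fingers": 0}

```text
t: 29.15
position: [0.5888, 0.0473, 0.1401]
eef_rot: [0.102, 0.759, 0.637, 0.088]
wrist_force: [0.5, 0.3, -2.4]
gripper_width: 0.0399
```

```bash
python3 both.py A
```

```text
side pred base [0.6245 0.041  0.0949] axis [-0.5301  0.09    0.8431]
 handle fit (array([0.6243, 0.0428, 0.0946]), array([-0.5365,  0.0826,  0.8398]), np.float64(0.0007438575194898198), 589)
 pin fit (array([0.6463, 0.0391, 0.0579]), array([-0.5219,  0.0921,  0.848 ]), np.float64(0.0007457359639489293), 148)
 base gap along 42.9 mm lateral mm (world) [ 0.3761 -0.2701  0.2608] in tool [-0.1994  0.4721 -0.1405] tilt err (rotvec tool, pin->handle) [-0.0151  0.0114 -0.0034]
top pred base [0.6246 0.0411 0.0952] axis [-0.5305  0.09    0.8429]
 handle fit (array([0.6254, 0.0408, 0.0958]), array([-0.5382,  0.0899,  0.838 ]), np.float64(0.0002641826083323688), 93)
ins dir tool [-0.0036  0.2832  0.9591] base in tool [-0.0002  0.0229  0.0532] [-0.5117  0.5045 -1.333 ] 0.04004864477380055 29.25
```

Expected stop for a faulty handle is a 33 mm gap, about 9.5 mm further on. I'll make small steps and check the force after each.

Request:
send_rows:
  rows:
    - {"xyz": [0, 0.1, 0.34], "rot": [0.006, 0, 0], "fingers": 0}
    - {"xyz": [0, 0.08, 0.29], "rot": [0, 0, 0], "fingers": 0}
    - {"xyz": [0, 0, 0], "rot": [0, 0, 0], "fingers": 0}

```text
t: 29.55
position: [0.5923, 0.0467, 0.1346]
eef_rot: [0.1, 0.76, 0.637, 0.087]
wrist_force: [-0.4, -0.1, -1.5]
gripper_width: 0.0402
```

Request:
send_rows:
  rows:
    - {"xyz": [0, 0.03, 0.1], "rot": [0, 0, 0], "fingers": 0}
    - {"xyz": [0, 0.03, 0.1], "rot": [0, 0, 0], "fingers": 0}
    - {"xyz": [0, 0, 0], "rot": [0, 0, 0], "fingers": 0}

```text
t: 29.85
position: [0.5934, 0.0466, 0.1332]
eef_rot: [0.1, 0.76, 0.637, 0.087]
wrist_force: [-0.8, 0.1, -1.4]
gripper_width: 0.0399
```

Request:
send_rows:
  rows:
    - {"xyz": [0, 0.03, 0.1], "rot": [0, 0, 0], "fingers": 0}
    - {"xyz": [0, 0, 0], "rot": [0, 0, 0], "fingers": 0}

```text
t: 30.05
position: [0.5939, 0.0465, 0.1324]
eef_rot: [0.1, 0.76, 0.637, 0.087]
wrist_force: [0.9, 0.1, -1.9]
gripper_width: 0.0399
```

Request:
send_rows:
  rows:
    - {"xyz": [0, 0.03, 0.1], "rot": [0, 0, 0], "fingers": 0}
    - {"xyz": [0, 0, 0], "rot": [0, 0, 0], "fingers": 0}

```text
t: 30.25
position: [0.5945, 0.0466, 0.1319]
eef_rot: [0.1, 0.759, 0.637, 0.087]
wrist_force: [-1.3, 0.5, 1.2]
gripper_width: 0.0397
```

Request:
send_rows:
  rows:
    - {"xyz": [0, 0.03, 0.1], "rot": [0, 0, 0], "fingers": 0}
    - {"xyz": [0, 0, 0], "rot": [0, 0, 0], "fingers": 0}

```text
t: 30.45
position: [0.5948, 0.0466, 0.1318]
eef_rot: [0.1, 0.759, 0.637, 0.087]
wrist_force: [-5.9, 0.6, 7.6]
gripper_width: 0.0396
```

Request:
send_rows:
  rows:
    - {"xyz": [0, -0.28, -0.96], "rot": [0, 0, 0], "fingers": 0}
    - {"xyz": [0, -0.56, -1.92], "rot": [0, 0, 0], "fingers": 0}
    - {"xyz": [0, -0.56, -1.92], "rot": [0, 0, 0], "fingers": 0}
    - {"xyz": [0, -0.56, -1.92], "rot": [0, 0, 0], "fingers": 0}
    - {"xyz": [0, -0.28, -0.96], "rot": [0, 0, 0], "fingers": 0}

```text
t: 30.95
position: [0.5538, 0.0534, 0.2008]
eef_rot: [0.101, 0.759, 0.637, 0.088]
wrist_force: [0.4, -0.6, -1.5]
gripper_width: 0.0396
```

```bash
cat > dish.py <<'E'
from h import *
from scipy.optimize import least_squares
def dish(P):
    R_=P[(abs(np.hypot(P[:,0]-.508,P[:,1]-.266)-.108)<.02)&(P[:,2]>.038)&(P[:,2]<.05)]
    s=least_squares(lambda a:np.hypot(R_[:,0]-a[0],R_[:,1]-a[1])-a[2],[.507,.268,.11],loss="soft_l1",f_scale=.002).x
    F=P[np.hypot(P[:,0]-.508,P[:,1]-.266)<.05]
    return s,len(R_),"floor z",np.median(F[:,2])
E
python3 - <<'E'
from dish import *; from inA import *
z=np.load("/tmp/w2.npz"); print("w2",dish(cloud((z["c0"],z["c1"],z["c2"]),z["d"])))
for n in("side","top"): print(n,dish(cloud(cp(n),np.load(f"/tmp/{n}_d.npy"))))
for n in("side","wrist"): print(n,dish(cloud(cp(n),imaging.snapshot(n)[1])))
p,R,s=cur(); print(p,s["wrist_force"],s["t"])
D=np.array([.509,.2665,0]); p2=D+(T0-h0)+[0,0,.13]
o,d=rows(p,R,p2,R0,12); print(d,o,p2)
E
```

```text
w2 (array([0.508 , 0.266 , 0.1085]), 3304, 'floor z', np.float64(0.0072290001574562175))
side (array([0.5091, 0.2711, 0.1088]), 2233, 'floor z', np.float64(0.007714039262953446))
top (array([0.5089, 0.2662, 0.1073]), 2033, 'floor z', np.float64(0.009775309578576708))
side (array([0.509 , 0.2711, 0.1088]), 2227, 'floor z', np.float64(0.007751742414383788))
wrist (array([0.5077, 0.2661, 0.1086]), 3257, 'floor z', np.float64(0.007068321240764099))
[0.5543 0.0534 0.2006] [ 0.5418  0.5258 -1.7485] 31.05
[ 0.047 -0.001 -0.015] [[1.68, -0.74, -0.08], [1.69, -0.72, -0.05], [1.7, -0.69, -0.02], [1.71, -0.67, 0.01], [1.72, -0.64, 0.04], [1.73, -0.61, 0.07], [1.73, -0.58, 0.1], [1.74, -0.55, 0.12], [1.75, -0.52, 0.15], [1.76, -0.49, 0.17], [1.77, -0.45, 0.19], [1.77, -0.42, 0.21]] [0.5027 0.2667 0.1876]
```

Dish centre is about (0.508, 0.266), with the floor at 8 mm. Moving over it.

Request:
send_rows:
  rows:
    - {"xyz": [1.7, -0.7, -0.1], "rot": [0.047, -0.001, -0.015], "fingers": 0}
    - {"xyz": [1.7, -0.7, -0.05], "rot": [0.047, -0.001, -0.015], "fingers": 0}
    - {"xyz": [1.7, -0.7, 0], "rot": [0.047, -0.001, -0.015], "fingers": 0}
    - {"xyz": [1.7, -0.7, 0], "rot": [0.047, -0.001, -0.015], "fingers": 0}
    - {"xyz": [1.7, -0.65, 0.05], "rot": [0.047, -0.001, -0.015], "fingers": 0}
    - {"xyz": [1.7, -0.6, 0.05], "rot": [0.047, -0.001, -0.015], "fingers": 0}
    - {"xyz": [1.75, -0.6, 0.1], "rot": [0.047, -0.001, -0.015], "fingers": 0}
    - {"xyz": [1.75, -0.55, 0.1], "rot": [0.047, -0.001, -0.015], "fingers": 0}
    - {"xyz": [1.75, -0.5, 0.15], "rot": [0.047, -0.001, -0.015], "fingers": 0}
    - {"xyz": [1.75, -0.5, 0.15], "rot": [0.047, -0.001, -0.015], "fingers": 0}
    - {"xyz": [1.75, -0.45, 0.2], "rot": [0.047, -0.001, -0.015], "fingers": 0}
    - {"xyz": [1.75, -0.4, 0.2], "rot": [0.047, -0.001, -0.015], "fingers": 0}
    - {"xyz": [0, 0, 0], "rot": [0, 0, 0], "fingers": 0}
    - {"xyz": [0, 0, 0], "rot": [0, 0, 0], "fingers": 0}

```text
t: 32.45
position: [0.5026, 0.2661, 0.1848]
eef_rot: [-0.104, 0.698, 0.7, -0.108]
wrist_force: [-0.9, -0.4, -1.5]
gripper_width: 0.0398
```

```bash
python3 - <<'E'
from up import *; from inA import *
up(T0,R0,h0,tgt=(.508,.266,.018))
E
```

```text
pred base [0.5087 0.2656 0.1272] axis [0.0035 0.0055 1.    ] [-0.8513 -0.3555 -1.498 ] 32.45
side (array([0.5091, 0.2671, 0.1272]), array([0.0013, 0.0097, 1.    ]), np.float64(0.00047335631647164346), 912)
shift needed world [-0.0007  0.0004 -0.1092] tool cm [ 0.0956  3.1612 10.4484] straighten rot tool [-0.0035  0.0052 -0.0016]
 fit straighten rot tool [-0.0013  0.0092 -0.0029]
```

Request:
send_rows:
  rows:
    - {"xyz": [0, 0.3, 0.95], "rot": [-0.002, 0.007, 0], "fingers": 0}
    - {"xyz": [0, 0.59, 1.91], "rot": [0, 0, 0], "fingers": 0}
    - {"xyz": [0, 0.59, 1.91], "rot": [0, 0, 0], "fingers": 0}
    - {"xyz": [0, 0.59, 1.91], "rot": [0, 0, 0], "fingers": 0}
    - {"xyz": [0, 0.59, 1.91], "rot": [0, 0, 0], "fingers": 0}
    - {"xyz": [0, 0.3, 0.95], "rot": [0, 0, 0], "fingers": 0}
    - {"xyz": [0, 0, 0], "rot": [0, 0, 0], "fingers": 0}
    - {"xyz": [0, 0, 0], "rot": [0, 0, 0], "fingers": 0}

```text
t: 33.3
position: [0.5027, 0.2662, 0.0872]
eef_rot: [-0.106, 0.699, 0.7, -0.104]
wrist_force: [0.4, 0.0, -1.5]
gripper_width: 0.0402
```

```bash
python3 - <<'E'
from up import *; from inA import *
up(T0,R0,h0,tgt=(.508,.266,.008))
E
```

```text
pred base [0.5089 0.2661 0.0296] axis [ 0.0001 -0.0025  1.    ] [ 0.4302  0.0044 -1.5418] 33.3
side (array([0.5092, 0.2677, 0.0296]), array([ 0.0005, -0.0046,  1.    ]), np.float64(0.0004899731200328911), 781)
shift needed world [-0.0009 -0.0001 -0.0216] tool cm [-0.0167  0.5423  2.0959] straighten rot tool [-0.0001 -0.0024  0.0007]
 fit straighten rot tool [-0.0005 -0.0044  0.0014]
```

Request:
send_rows:
  rows:
    - {"xyz": [0, 0.26, 0.96], "rot": [0, -0.003, 0], "fingers": 0}
    - {"xyz": [0, 0.18, 0.57], "rot": [0, 0, 0], "fingers": 0}
    - {"xyz": [0, 0.09, 0.29], "rot": [0, 0, 0], "fingers": 0}
    - {"xyz": [0, 0, 0], "rot": [0, 0, 0], "fingers": 0}

```text
t: 33.75
position: [0.5017, 0.2663, 0.0669]
eef_rot: [-0.105, 0.699, 0.7, -0.106]
wrist_force: [-0.1, -0.2, -2.2]
gripper_width: 0.0396
```

Request:
send_rows:
  rows:
    - {"xyz": [0, 0.03, 0.1], "rot": [0, 0, 0], "fingers": 0}
    - {"xyz": [0, 0, 0], "rot": [0, 0, 0], "fingers": 0}

```text
t: 33.95
position: [0.5023, 0.2665, 0.0666]
eef_rot: [-0.105, 0.699, 0.7, -0.105]
wrist_force: [-0.2, 0.0, -0.7]
gripper_width: 0.0397
```

Request:
send_rows:
  rows:
    - {"xyz": [0, 0.03, 0.1], "rot": [0, 0, 0], "fingers": 0}
    - {"xyz": [0, 0, 0], "rot": [0, 0, 0], "fingers": 0}

```text
t: 34.15
position: [0.5025, 0.2665, 0.0658]
eef_rot: [-0.104, 0.699, 0.7, -0.105]
wrist_force: [0.1, -0.1, 0.1]
gripper_width: 0.0398
```

Request:
send_rows:
  rows:
    - {"xyz": [0, 0.02, 0.06], "rot": [0, 0, 0], "fingers": 0}
    - {"xyz": [0, 0, 0], "rot": [0, 0, 0], "fingers": 0}

```text
t: 34.35
position: [0.5026, 0.2665, 0.0658]
eef_rot: [-0.104, 0.699, 0.7, -0.105]
wrist_force: [0.1, -0.8, 5.9]
gripper_width: 0.0398
```

```bash
python3 - <<'E'
from up import *; from inA import *
up(T0,R0,h0,tgt=(.508,.266,.008))
E
```

```text
pred base [0.5089 0.2663 0.0082] axis [-0.0002  0.0003  1.    ] [ 0.1386 -0.7738  5.8753] 34.35
side (array([0.5089, 0.2679, 0.0082]), array([0.0009, 0.0033, 1.    ]), np.float64(0.0004961516001903386), 721)
shift needed world [-0.0009 -0.0003 -0.0002] tool cm [-0.0253 -0.0783  0.0447] straighten rot tool [ 0.0002  0.0003 -0.0001]
 fit straighten rot tool [-0.0009  0.0031 -0.001 ]
```

Standing on the dish floor. I'll open and back off along the tool axis.

Request:
send_rows:
  rows:
    - {"xyz": [0, 0, 0], "rot": [0, 0, 0], "fingers": 1}
    - {"xyz": [0, 0, 0], "rot": [0, 0, 0], "fingers": 1}
    - {"xyz": [0, 0, 0], "rot": [0, 0, 0], "fingers": 1}
    - {"xyz": [0, 0, 0], "rot": [0, 0, 0], "fingers": 1}
    - {"xyz": [0, 0, 0], "rot": [0, 0, 0], "fingers": 1}
    - {"xyz": [0, 0, -1], "rot": [0, 0, 0], "fingers": 1}
    - {"xyz": [0, 0, -3], "rot": [0, 0, 0], "fingers": 1}
    - {"xyz": [0, 0, -4], "rot": [0, 0, 0], "fingers": 1}
    - {"xyz": [0, 0, -4], "rot": [0, 0, 0], "fingers": 1}
    - {"xyz": [0, 0, -4], "rot": [0, 0, 0], "fingers": 1}
    - {"xyz": [-3, 0, -3], "rot": [0, 0, 0], "fingers": 1}
    - {"xyz": [-3, 0, 0], "rot": [0, 0, 0], "fingers": 1}
    - {"xyz": [0, 0, 0], "rot": [0, 0, 0], "fingers": 1}

```text
t: 35.7
position: [0.5595, 0.2037, 0.2485]
eef_rot: [-0.103, 0.7, 0.699, -0.104]
wrist_force: [-0.5, 0.7, -0.2]
gripper_width: 0.0857
```

```bash
python3 - <<'E'
from up import *; from dish import dish; from hfit import *
p,R,s=cur(); print(p,s["t"],s["wrist_force"])
pp,d=imaging.snapshot("side"); cv2.imwrite("pics/side12.png",pp); P=cloud(cp("side"),d)
print("A",cyl(P,[.509,.268,.008],[0,0,1.],.021,.01,.09,.008)); print("dish",dish(P)); print("B",cyl(P,[.4873,-.248,.022],[0,0,1.],.021,.01,.09,.008))
Q=P[(np.hypot(P[:,0]-.4885,P[:,1]+.248)<.019)&(P[:,2]<.2)];print("B top",np.percentile(Q[:,2],98))
Q=P[(np.hypot(P[:,0]-.509,P[:,1]-.267)<.019)&(P[:,2]<.2)];print("A top",np.percentile(Q[:,2],98))
c=cp("wrist");w,d=imaging.snapshot("wrist"); cv2.imwrite("pics/w12.png",w); P=cloud(c,d); print("wrist A",[cv2.minEnclosingCircle((T[:,:2]*1000).astype(np.float32)) for T in [P[(np.hypot(P[:,0]-.509,P[:,1]-.266)<.03)&(P[:,2]>.1)]]],dish(P))
E
```

```text
[0.5595 0.2037 0.2485] 35.7 [-0.4546  0.7341 -0.2063]
A (array([0.5093, 0.2678, 0.008 ]), array([ 0.0004, -0.0001,  1.    ]), np.float64(0.0004887367539840592), 1347)
dish (array([0.5091, 0.2711, 0.1088]), 2229, 'floor z', np.float64(0.016553755782192186))
B (array([ 0.4888, -0.2478,  0.022 ]), array([0.0021, 0.0043, 1.    ]), np.float64(0.0009675928780976811), 616)
B top 0.12234870836807264
A top 0.10874676385792464
wrist A [((508.5814514160156, 265.4040222167969), 20.859460830688477)] (array([0.5081, 0.2665, 0.1082]), 4115, 'floor z', np.float64(0.008081472240259194))
```

View pics/side12.png

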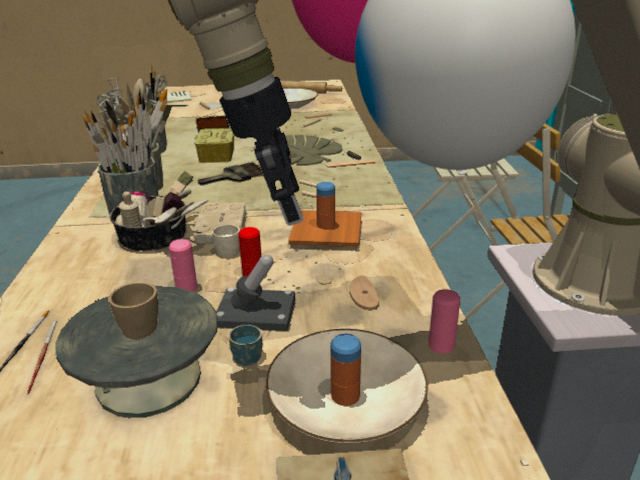

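View pics/w12.png

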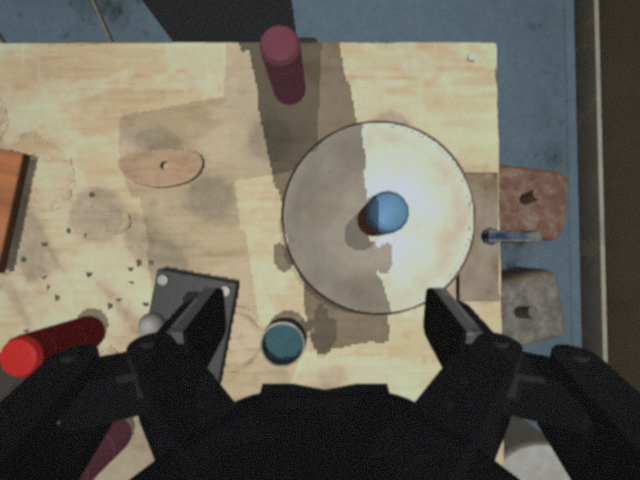

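The side view shows one handle upright over the peg at (326,205) and the other upright mid-dish at (346,370). The cups, the rib and the look-alikes are where they started, and the gripper is clear at z = 0.25. Handing in.

```bash
python3 -c "
from station import order; print(order.sign_off())"
```

```text
the job is handed in; nothing more can be done
None
```

Both handles were gauged and put away, and the job was handed in at about 36 s of the 70 s.

- **Sound handle:** the one that started near (0.506, 0.075) slid all the way to the collar, with about 8 N felt on touching it. It now stands over the board's peg, its top at z = 0.122 m, which matches resting on the board. It is upright to within about 0.005 rad.
- **Faulty handle:** the one that started near (0.473, −0.065) stopped about 33 mm short of the collar, where I backed off at about 11 N. It now stands upright in the dish, its top at 0.109 m. It is 1 mm from the dish centre by the wrist camera and 3 mm by the side camera, which reads y a few mm high.

The last side picture shows the cups, the rib and the look-alikes where they started, and the gripper touching nothing.

**Disagreements:** the cameras differed by 2–3 mm on the pin's position, so I lined the handle up with the pin within each picture. The balloons appear to be visual only, because the upper arm already overlapped one at the start. I kept the gripper away from them, and the wrist force showed no sign of contact with them.

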